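# Level the canvas jig with shim and spacers

### The job

Set up the levelling jig for the next canvas. Press down the shim's end at the notched end of the tip-up tray so that its other end tips up, lift the shim out and lay it flat in the jig's wide bay. Feel each wooden spacer's height against the gauge step, and stand the short ones (lower than the step) on the shim and the tall ones (higher) on the floor of the narrow bay, all upright within their bays so that their tops come level; leave everything else on the bench alone.

Things in the scene. Friction and masses are not known exactly. Their poses are not given: they have to be found in the camera images.
- tray: Fixed wooden tip-up tray, 204 x 92 mm outside, open-topped pocket 180 x 72 mm, wall tops 42 mm high. Origin under its centre, x along its length towards the notched end (34 mm gap in the middle of that end wall; the other end wall is whole). The shim lies in the pocket on a rocking floor, its top 2 mm below the wall tops, so its edges cannot be gripped until it is tipped.
- rocker (a joint): Rocking floor of the tray (156 x 46 x 4 mm, hinged across the tray's middle, 32 mm above the bench). 0 = level, 0.32 rad = fully tipped: notched (+x) end down, -x end up. It moves only that way, under about 2 N pressed near the notched end, and stays where it is left. Fully tipped, the shim's -x end stands about 24 mm above the wall tops, its other end 26 mm lower than before.
- shim: Thin flat wooden shim, 168 x 62 x 6 mm, 45 g. Origin at the centre of its underside, x along its length, z up through its thickness. It starts in the tray with x along the tray's x.
- jig: Fixed wooden levelling jig with two bays side by side, board 168 (x) x 198 (y) x 12 mm with low rails standing 8 mm above the board. Origin under its centre. Both bays run along its y.
- wide_bay (a point): Centre of the floor of the jig's wide bay (on the robot's side), 12 mm above the bench; x across the bay, y along it. 70 mm wide between the rails and 178 mm long between the end stops. The side rails are only 80 mm long, about the middle, so fingers can pass down beside both ends of the shim.
- narrow_bay (a point): Centre of the floor of the jig's narrow bay, 12 mm above the bench; x across the bay, y along it. 62 mm wide and 182 mm long inside; its inner rail is 80 mm long, the outer one runs the full length.
- gauge: Fixed steel step gauge block, 50 x 95 mm. Origin on its underside. A low tread 22 mm high at its -y end and the gauge step, 47 mm high, at its +y end.
- gauge_step (a point): Centre of the top of the gauge step (50 x 50 mm, 47 mm above the bench), the height that tells tall spacers from short ones.
- spacer_a: Pale wooden spacer block, 50 x 50 mm square, standing upright on the bench, about 85 g: either short (44 mm tall, 3 mm lower than the gauge step) or tall (50 mm, 3 mm higher), otherwise alike. Either of its square ends may be its foot. Origin at the centre of its underside as it starts, z up its height. May be absent.
- spacer_b: Pale wooden spacer block, 50 x 50 mm square, standing upright on the bench, about 85 g: either short (44 mm tall, 3 mm lower than the gauge step) or tall (50 mm, 3 mm higher), otherwise alike. Either of its square ends may be its foot. Origin at the centre of its underside as it starts, z up its height. May be absent.
- spacer_c: Pale wooden spacer block, 50 x 50 mm square, standing upright on the bench, about 85 g: either short (44 mm tall, 3 mm lower than the gauge step) or tall (50 mm, 3 mm higher), otherwise alike. Either of its square ends may be its foot. Origin at the centre of its underside as it starts, z up its height. May be absent.
- spacer_d: Pale wooden spacer block, 50 x 50 mm square, standing upright on the bench, about 85 g: either short (44 mm tall, 3 mm lower than the gauge step) or tall (50 mm, 3 mm higher), otherwise alike. Either of its square ends may be its foot. Origin at the centre of its underside as it starts, z up its height. May be absent.
- spacer_e: Pale wooden spacer block, 50 x 50 mm square, standing upright on the bench, about 85 g: either short (44 mm tall, 3 mm lower than the gauge step) or tall (50 mm, 3 mm higher), otherwise alike. Either of its square ends may be its foot. Origin at the centre of its underside as it starts, z up its height. May be absent.
- spacer_f: Pale wooden spacer block, 50 x 50 mm square, standing upright on the bench, about 85 g: either short (44 mm tall, 3 mm lower than the gauge step) or tall (50 mm, 3 mm higher), otherwise alike. Either of its square ends may be its foot. Origin at the centre of its underside as it starts, z up its height. May be absent.
- wedges: Bystander, to be left alone: bundle of pale wooden wedges, 70 x 45 x 24 mm. Origin at its underside.
- tape: Bystander, to be left alone: roll of tape lying flat, 96 mm across, 36 mm high. Origin at its underside.
- corner_0: Bystander, to be left alone: cardboard corner protector, 80 x 74 x 40 mm. Origin at its underside.
Not all that is in view belongs to the job. What is shaped like the spacer_b but yellow is not meant. Leave any black look-alike of the spacer_a alone.

How it is judged:
By the outcome, as a careful person would: the job done as asked, in the order asked, and still so for the second after the job is handed in, with the robot touching nothing.
Of spacer_a, spacer_b, spacer_c, spacer_d, spacer_e, spacer_f only 4 to 6 are there at a start; the rules pass over those that are not, and their reading is None.
At some moment in a run one of spacer_a, spacer_b, spacer_c, spacer_d, spacer_e, spacer_f may be knocked a few centimetres aside while the robot is not near it.
It also fails if it takes over 210 s, if anything falls off the work surface, if the arm or the gripper's body presses on something with over 40 N, if the wrist force passes 120 N, or if a joint passes its speed limit or range.

### The arm

A 6-joint arm with a two-finger parallel gripper is mounted at the origin on the work surface. World frame = base frame: x ahead of the robot, y to its left, z up, the work surface at z = 0. Lengths are in m, angles in rad, forces in N, time in s.
With the tool pointing down it reaches from about 0.325 to 0.9 m from the base axis. Payload 6.1 kg.
Tool frame: the origin (TCP) lies at the very end of the fingers, on their centre line; the grasp point (between the pads) lies 19 mm behind it; z points along the fingers, y is the line along which they close (so a half turn about z gives the same grasp; the last joint's range is limited). The gripper opens to 85 mm and grips with 20 to 120 N. Pads are 22 mm wide; open, the fingers measure 114 mm over their backs; the gripper's body (76 mm by 85 mm) begins 54 mm behind the grasp point. The pads swing forward as they close: fully open they stand 13 mm farther back than shut.
Start: joints at [1.137, 0.22, 1.526, -0, 1.395, -0.126], TCP at [0.189, 0.596, 0.201] pointing down, gripper open.
Joint ranges: [-2.98, 2.98], [-0.91, 2.08], [0.09, 2.57], [-1.24, 4.39], [0.2, 2.65], [-2.68, 2.68]. Speed limits (rad/s): [2.57, 2.57, 3.01, 3.14, 3.14, 3.14].

### API

Orientations are given as [roll, pitch, yaw] about the fixed x, y, z axes, in that order (R = Rz(yaw) Ry(pitch) Rx(roll)).
In Python, from rig import * gives the robot as it stands.
- The arm moves only by the tool jog_arm, never from a script. Its argument "motion" is text: rows parted by semicolons, each of 6 numbers parted by spaces: the shift along the world's x, y, z in cm, then the turn, a rotation vector about the world's x, y, z in rad. In form: x y z rx ry rz; .... A call has exactly 5 rows; each row is the pose to reach, as a shift and turn from the pose commanded when the call began; what a row does not reach only later rows make up. A row lasts 1/12 s, in which the tool goes at most 41.7 mm and 7.16 degrees, less where a joint would pass 70% of its speed; a pose out of reach is approached as far as the arm can. A call with a gripper value outside its range is refused whole. "grip" is the finger opening in cm, from 0 to 8.54, set as the call begins (left out, the last holds). The fingers move at their own pace and stop on an object; "squeeze" is the grip in N (left out, the last holds). Time passes only in rows, so rows that repeat a pose let the fingers close, or fill a call up. It gives the time, the measured TCP pose, the force, the opening and the grip force at its end, in the units of the state.
- observe(): the state, without advancing time (a new reading comes with each control period).
- read_camera(name): name is "side" or "top"; returns the picture (384x512x3 uint8, red, green, blue); there is no depth.
- camera_params(name): a dict with "fx", "fy", "cx", "cy" (pixels), "k1" (the pictures are not rectified: a ray, as slopes to the right and down, at radius r is drawn at 1 + k1 r^2 times it, then the intrinsics apply), "R" (3x3) and "t" (3): a world point X has camera coordinates R X + t. Camera axes: x right, y down, z forward; pixel columns grow to the right and rows downward; lengths in m; the calibration is good to about 2 mm. A picture is of the moment at which its call begins. camera_params takes no time and is no camera call.
- finish_job(): hands the job in; it is judged then, once.
The state is a dict: "t": time; "qpos": joint angles; "joint_vel": joint speeds; "tau": joint torques, N m; "tool_pos": TCP position; "eef_rot": TCP orientation; "force": force on the tool from outside, world axes, zero at the start; "moment": the same for the moment, N m; "width": finger opening in m; "grasp_force": force on a finger pad.
Only numpy, scipy, OpenCV 4.12 (cv2) and the standard library are available. Lean on these libraries where they do the work, as an engineer would, in place of code of your own. Each camera call takes 0.05 s, during which the arm holds its last target. There are 200 camera calls.

## Working session

There is one attempt and no reset: what is moved stays moved. The work goes in short steps, Python scripts to look and compute and a tool call to move; the robot and the scene stay as the last step left them, time stands still between calls to the robot, and variables do not carry over. Pictures are saved under pics/ and viewed, at most 14 in all, crops included, and the job is handed in when it is done.

Besides the shell and the picture viewer there is one more tool, called after ">>>" as name(argument=value, ...) on one line, values as JSON. jog_arm: Moves the arm, as the interface text tells. Its arguments: {"type":"object","properties":{"motion":{"type":"string"},"grip":{"type":"number"},"squeeze":{"type":"number"}},"required":["motion"]}

```bash
mkdir -p pics; ls; cat > h.py <<'E'
from rig import *
import numpy as np, cv2
from scipy.spatial.transform import Rotation as Ro
def px2w(name,u,v,z):
    p=camera_params(name);K=np.array([[p['fx'],0,p['cx']],[0,p['fy'],p['cy']],[0,0,1.]])
    uv=np.atleast_2d(np.c_[u,v]).astype(float)
    d=np.c_[(uv[:,0]-p['cx'])/p['fx'],(uv[:,1]-p['cy'])/p['fy']]
    s=d.copy()
    for _ in range(20): s=d/(1+p['k1']*(s**2).sum(1,keepdims=True))
    R=np.array(p['R']);t=np.array(p['t']);c=-R.T@t
    r=np.c_[s,np.ones(len(s))]@R
    return c+r*((z-c[2])/r[:,2:3])
def w2px(name,X):
    p=camera_params(name);c=np.atleast_2d(X)@np.array(p['R']).T+np.array(p['t'])
    s=c[:,:2]/c[:,2:];s=s*(1+p['k1']*(s**2).sum(1,keepdims=True))
    return s*[p['fx'],p['fy']]+[p['cx'],p['cy']]
def snap(name,f,box=None,k=1):
    im=read_camera(name)[...,::-1]; cv2.imwrite('pics/raw_'+f,im)
    if box: im=im[box[1]:box[3],box[0]:box[2]]
    if k!=1: im=cv2.resize(im,None,fx=k,fy=k,interpolation=cv2.INTER_CUBIC)
    cv2.imwrite('pics/'+f,im)
E
python3 - <<'E'
from h import *
snap('top','top1.png',k=1.5625);snap('side','side1.png',k=1.5625)
for n in('top','side'):
    p=camera_params(n);print(n,p, -np.array(p['R']).T@np.array(p['t']))
print(observe())
E
```

```text
pics
top {'fx': 391.11260931704714, 'fy': 391.11260931704714, 'cx': 251.25568303319642, 'cy': 187.9847231535956, 'k1': -0.020912628687375284, 'R': array([[ 0.01166935, -0.99989652,  0.00841309],
       [-0.99360179, -0.01254028, -0.11224185],
       [ 0.11233573, -0.00704947, -0.9936453 ]]), 't': array([-0.09583842,  0.53065337,  1.25470384])} [ 0.38742843 -0.08032896  1.30709839]
side {'fx': 365.29330252578757, 'fy': 365.29330252578757, 'cx': 255.30910467861162, 'cy': 192.39525104995556, 'k1': -0.10241698371072881, 'R': array([[-0.99447016, -0.10441108,  0.01128826],
       [-0.07242144,  0.6039721 , -0.79370829],
       [ 0.07605415, -0.79013672, -0.60819383]]), 't': array([0.53207307, 0.15404152, 1.01278681])} [0.46326007 0.76275759 0.73222854]
{'t': 0.1, 'qpos': array([ 1.13690023e+00,  2.21177416e-01,  1.52750576e+00,  3.24694272e-05,
        1.39471033e+00, -1.26151502e-01]), 'joint_vel': array([ 0.0010463 , -0.00133583, -0.00195419, -0.00079652,  0.0020808 ,
       -0.00051285]), 'tau': array([ 1.04724480e-03, -4.98245072e+01, -3.90546262e+01, -2.15617665e-04,
        5.84953290e-03, -2.03948969e-05]), 'tool_pos': array([0.18908526, 0.59507578, 0.20038522]), 'eef_rot': array([-3.13981014e+00, -2.58280778e-04,  2.83384211e+00]), 'force': array([-0.7717947 ,  0.30497161,  0.30910984]), 'moment': array([ 0.02310478,  0.02625879, -0.01280317]), 'grasp_force': 0.0, 'width': 0.08518398354790199}
```

View pics/top1.png

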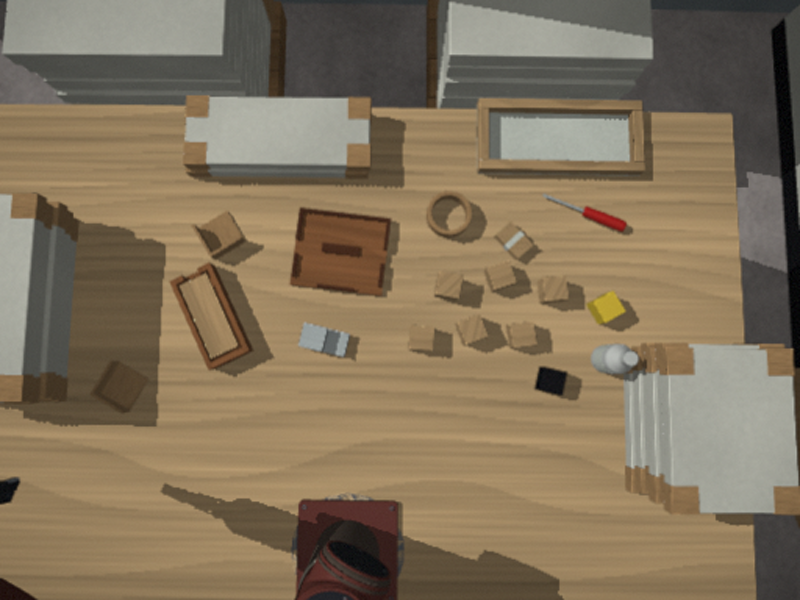

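View pics/side1.png

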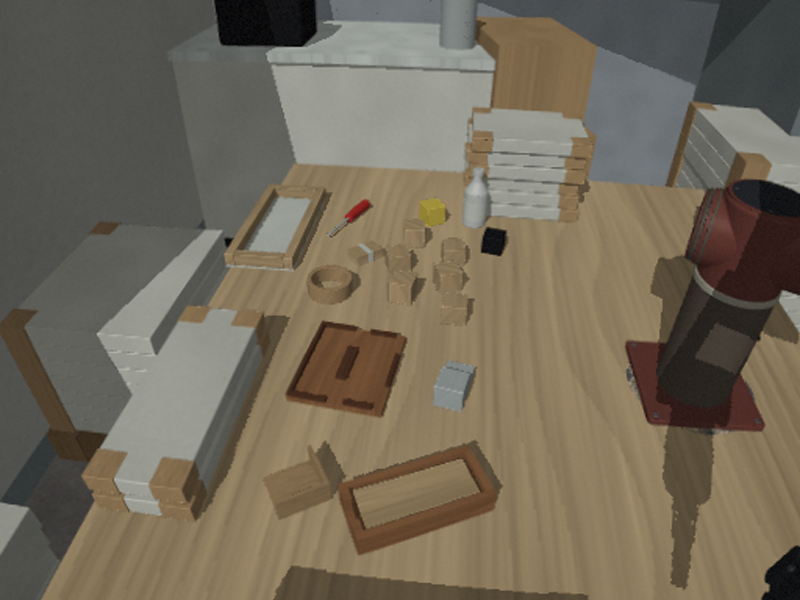

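The spacers could be any of these, at 800x600 top pixels. Pale blocks: (449,285), (500,277), (553,290), (422,338), (472,330), (521,335). Look-alikes are yellow (606,308), black (551,380) and the wedges bundle with a white band (516,238). I choose the six pale blocks and check them in close crops.

```bash
python3 - <<'E'
import cv2
t=cv2.imread('pics/raw_top1.png');s=cv2.imread('pics/raw_side1.png')
def crop(im,x0,y0,x1,y1,k,f):
    c=cv2.resize(im[y0:y1,x0:x1],None,fx=k,fy=k,interpolation=cv2.INTER_CUBIC)
    for x in range((x0//10+1)*10,x1,10): cv2.putText(c,str(x),((x-x0)*k-8,8),0,.3,(0,0,255));cv2.line(c,((x-x0)*k+k//2,10),((x-x0)*k+k//2,16),(0,0,255))
    for y in range((y0//10+1)*10,y1,10): cv2.putText(c,str(y),(0,(y-y0)*k+4),0,.3,(0,0,255));cv2.line(c,(22,(y-y0)*k+k//2),(28,(y-y0)*k+k//2),(0,0,255))
    cv2.imwrite('pics/'+f,c)
crop(t,105,128,255,240,5,'c_topjig.png')
crop(t,255,145,395,255,5,'c_topsp.png')
crop(s,180,200,325,355,3+0,'c_sidejig.png')
crop(s,180,200,325,320,5,'c_sidejig.png')
E
```

```text
(no output)
```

View pics/c_topjig.png

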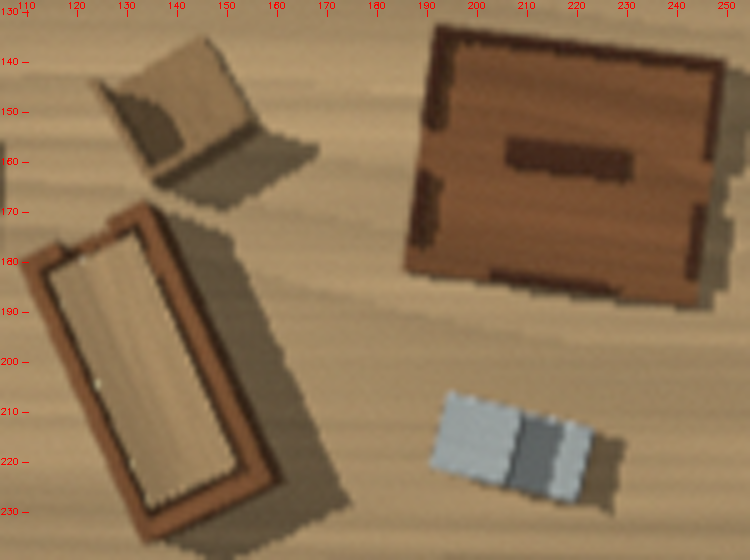

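View pics/c_topsp.png

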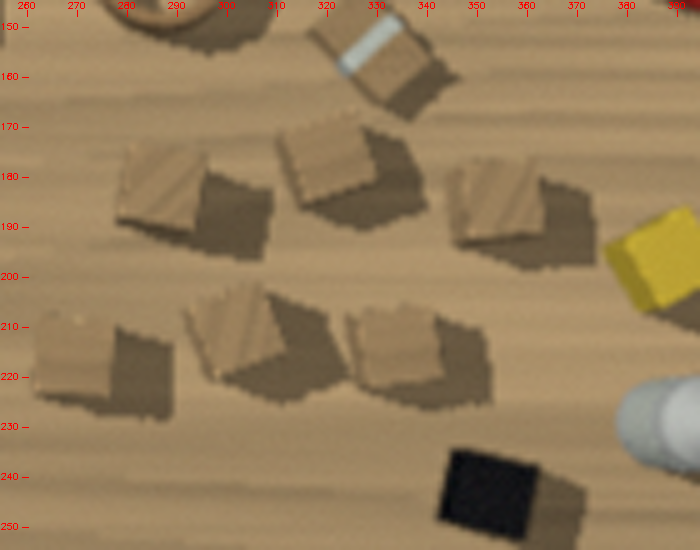

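View pics/c_sidejig.png

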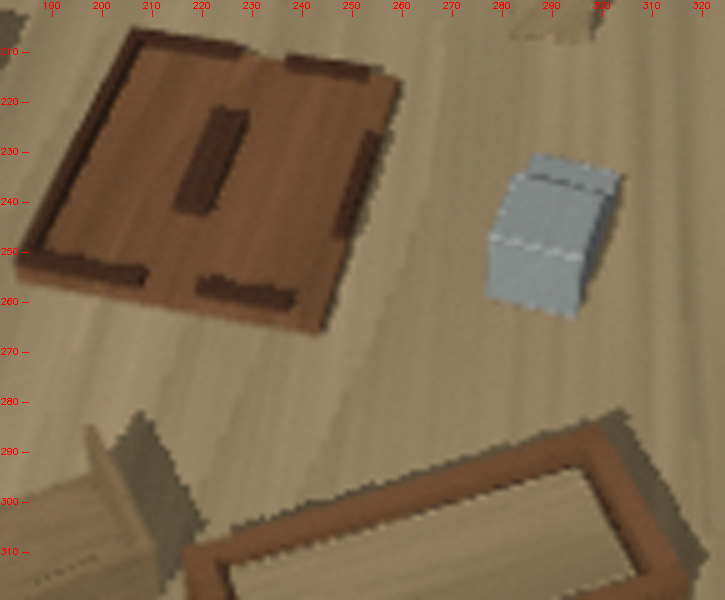

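The top crop shows six pale wooden spacers with centres near raw px (287,182), (322,176), (355,184), (270,216), (303,210) and (335,214). Yellow (390,196), black (351,242) and the banded wedges (330,156) are excluded. The tray's notch is at its far end, raw (120,177). The wide bay is on the lower side of the jig.

```bash
cat > loc.py <<'E'
from h import *
from scipy.optimize import least_squares
def raw(c,x0,y0,k=5): c=np.array(c,float); return (c+.5)/k-.5+[x0,y0]
def fit(obs,x0,zoff=0):
    # obs: list (cam, px(2), local xyz)
    def f(p):
        c,s=np.cos(p[2]),np.sin(p[2]);r=[]
        for cam,u,l in obs:
            X=[p[0]+c*l[0]-s*l[1],p[1]+s*l[0]+c*l[1],l[2]]
            r+=list(w2px(cam,X)[0]-u)
        return r
    s=least_squares(f,x0,loss='soft_l1'); return s.x,np.round(np.reshape(f(s.x),(-1,2)),1)
T=lambda c:raw(c,105,128); S=lambda c:raw(c,180,200); P=lambda c:raw(c,255,145)
if __name__=='__main__':
    print('nadir',w2px('top',[.387,-.08,0]))
    a=.102;b=.046
    tray=[('top',T((22,265)),(a,b,.042)),('top',T((150,203)),(a,-b,.042)),('top',T((281,482)),(-a,-b,.042)),('top',T((148,541)),(-a,b,.042)),
     ('side',S((600,423)),(-a,-b,.042)),('side',S((186,552)),(a,-b,.042))]
    print('tray',fit(tray,[.6,.35,.4]))
    a=.084;b=.099
    jig=[('top',T((437,25)),(a,b,.02)),('top',T((725,60)),(a,-b,.02)),('top',T((405,271)),(-a,b,.012)),('top',T((697,302)),(-a,-b,.012)),
     ('side',S((134,28)),(a,-b,.02)),('side',S((402,80)),(-a,-b,.012)),('side',S((325,320)),(-a,b,.012)),('side',S((15,268)),(a,b,.012))]
    print('jig',fit(jig,[.6,.1,0]))
    g=[('top',T((447,392)),(.025,.0475,.047)),('top',T((430,466)),(-.025,.0475,.047)),('top',T((520,410)),(.025,-.0025,.047)),('top',T((505,488)),(-.025,-.0025,.047)),
    ('top',T((592,430)),(.025,-.0475,.022)),('top',T((576,500)),(-.025,-.0475,.022)),('side',S((490,237)),(.025,.0475,.047)),('side',S((582,253)),(-.025,.0475,.047)),('side',S((610,192)),(-.025,-.0025,.047)),('side',S((520,174)),(.025,-.0025,.047))]
    print('gauge',fit(g,[.45,.1,-.2]))
    sp=[[(137,147),(207,153),(193,230),(120,218)],[(290,133),(358,117),(378,178),(308,205)],[(462,160),(540,158),(543,235),(460,240)],[(42,315),(115,318),(112,398),(38,392)],[(198,293),(262,283),(285,345),(222,378)],[(358,313),(433,305),(443,375),(367,388)]]
    for q in sp:
        w=px2w('top',*np.array([P(c) for c in q]).T,.047)[:,:2]
        e=np.r_[np.arctan2(*(w[0]-w[1])[::-1]),np.arctan2(*(w[3]-w[2])[::-1])]-np.pi/2
        print('sp',w.mean(0).round(4),(np.angle(np.exp(1j*e))).round(2),(np.linalg.norm(w-np.roll(w,1,0),axis=1)*1000).round())
E
python3 loc.py
```

```text
nadir [[247.84440627 232.28138184]]
tray (array([0.47918706, 0.29016436, 0.4713712 ]), array([[-0.8, -0.1],
       [-0.7, -0.1],
       [-0.7,  0.3],
       [-0.1,  1.2],
       [-0.2, -1.6],
       [-0.4, -1.7]]))
jig (array([ 0.62347695,  0.02468586, -0.10747981]), array([[-0.6,  0.1],
       [ 0.2,  0. ],
       [-0.7,  0.4],
       [-0.2,  1.2],
       [-0.5, -0.5],
       [-0.5, -0.9],
       [-0.5, -0. ],
       [ 0.4, -0.4]]))
gauge (array([ 0.43327366,  0.05366543, -0.21192737]), array([[-0.1,  0.4],
       [-0.4,  0.8],
       [ 0.4,  0.3],
       [-0.2, -0.1],
       [ 0.1, -0.2],
       [-0.2,  0.7],
       [-0.1, -0.6],
       [ 0.3,  0.7],
       [-1. , -0.1],
       [-1.2, -0.7]]))
sp [ 0.551  -0.2067] [-0.07 -0.15] [48. 46. 51. 48.]
sp [ 0.5713 -0.3172] [0.25 0.38] [49. 46. 42. 49.]
sp [ 0.5465 -0.4266] [0.04 0.07] [53. 51. 51. 54.]
sp [ 0.4408 -0.1505] [-0.03 -0.07] [50. 47. 51. 48.]
sp [ 0.462  -0.2569] [0.17 0.49] [57. 42. 43. 46.]
sp [ 0.45   -0.3594] [0.12 0.18] [49. 49. 46. 50.]
```

>>> jog_arm(motion="1.76 -1.37 0 0 0 -0.118; 3.52 -2.74 0 0 0 -0.236; 5.28 -4.11 0 0 0 -0.354; 7.04 -5.48 0 0 0 -0.472; 8.8 -6.85 0 0 0 -0.59", grip=0)

```text
t: 0.52
tool_pos: [0.2778, 0.5261, 0.2008]
eef_rot: [-3.141, 0.0, 2.238]
force: [-0.5, -0.0, -0.2]
width: 0.0254
grasp_force: 0.0
```

>>> jog_arm(motion="1.76 -1.37 0 0 0 -0.118; 3.52 -2.74 0 0 0 -0.236; 5.28 -4.11 0 0 0 -0.354; 7.04 -5.48 0 0 0 -0.472; 8.8 -6.85 0 0 0 -0.59")

```text
t: 0.93
tool_pos: [0.3659, 0.4576, 0.2009]
eef_rot: [-3.141, 0.001, 1.648]
force: [-0.2, -0.7, -0.1]
width: -0.0004
grasp_force: 0.0
```

>>> jog_arm(motion="1.76 -1.37 -1 0 0 -0.118; 3.52 -2.74 -2 0 0 -0.236; 5.28 -4.11 -3 0 0 -0.354; 7.04 -5.48 -4 0 0 -0.472; 8.8 -6.85 -5 0 0 -0.59")

```text
t: 1.35
tool_pos: [0.4538, 0.3891, 0.1504]
eef_rot: [-3.141, 0.001, 1.058]
force: [-0.0, -0.3, 0.3]
width: 0.0001
grasp_force: 0.0
```

>>> jog_arm(motion="1.76 -1.37 -1 0 0 -0.118; 3.52 -2.74 -2 0 0 -0.236; 5.28 -4.11 -3 0 0 -0.354; 7.04 -5.48 -4 0 0 -0.472; 8.8 -6.85 -5 0 0 -0.59")

```text
t: 1.77
tool_pos: [0.5417, 0.3207, 0.1003]
eef_rot: [-3.142, 0.001, 0.468]
force: [0.2, 0.9, -0.4]
width: 0.0
grasp_force: 0.0
```

>>> jog_arm(motion="0 0 -1.5 0 0 0; 0 0 -3 0 0 0; 0 0 -4.5 0 0 0; 0 0 -5.2 0 0 0; 0 0 -5.5 0 0 0")

```text
t: 2.18
tool_pos: [0.5399, 0.3209, 0.0442]
eef_rot: [-3.141, 0.004, 0.474]
force: [0.1, 0.0, -0.2]
width: -0.0002
grasp_force: 0.0
```

>>> jog_arm(motion="0 0 -0.4 0 0 0; 0 0 -0.8 0 0 0; 0 0 -1.2 0 0 0; 0 0 -1.6 0 0 0; 0 0 -2 0 0 0")

```text
t: 2.6
tool_pos: [0.5417, 0.3218, 0.0266]
eef_rot: [3.142, -0.001, 0.474]
force: [-0.7, 0.1, 0.5]
width: -0.0
grasp_force: 0.0
```

>>> jog_arm(motion="0 0 -0.2 0 0 0; 0 0 -0.4 0 0 0; 0 0 -0.6 0 0 0; 0 0 -0.7 0 0 0; 0 0 -0.8 0 0 0")

```text
t: 3.02
tool_pos: [0.5414, 0.3216, 0.0184]
eef_rot: [-3.142, -0.0, 0.474]
force: [1.0, 0.3, -0.7]
width: 0.0002
grasp_force: 0.0
```

>>> jog_arm(motion="0 0 -0.1 0 0 0; 0 0 -0.2 0 0 0; 0 0 -0.3 0 0 0; 0 0 -0.4 0 0 0; 0 0 -0.4 0 0 0")

```text
t: 3.43
tool_pos: [0.5412, 0.3216, 0.0142]
eef_rot: [-3.142, 0.0, 0.474]
force: [-0.5, 0.1, 0.1]
width: 0.0005
grasp_force: 0.0
```

```bash
python3 - <<'E'
from h import *
snap('side','s2.png',(190,190,350,310),5)
E
```

```text
(no output)
```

View pics/s2.png

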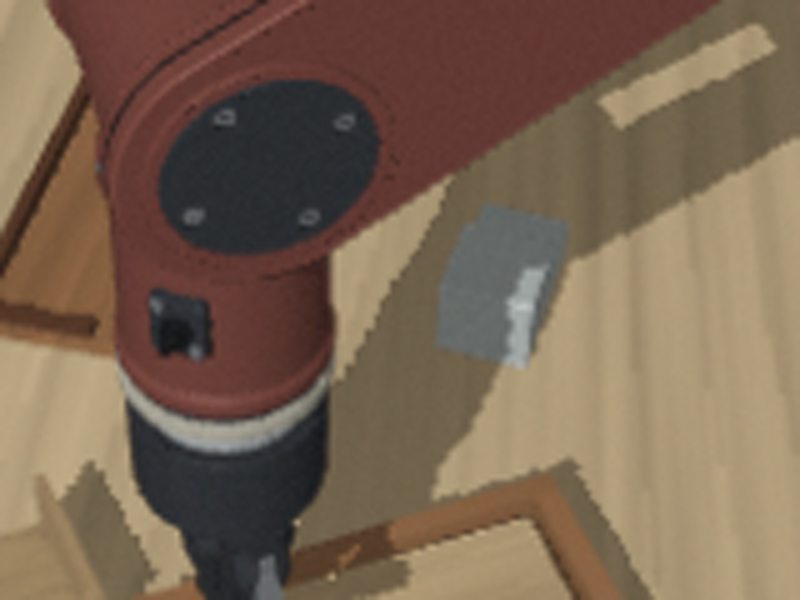

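```bash
python3 - <<'E'
import cv2
s=cv2.imread('pics/raw_s2.png')[270:384,190:340];cv2.imwrite('pics/s2b.png',cv2.resize(s,None,fx=5,fy=5,interpolation=2))
E
```

```text
(no output)
```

View pics/s2b.png

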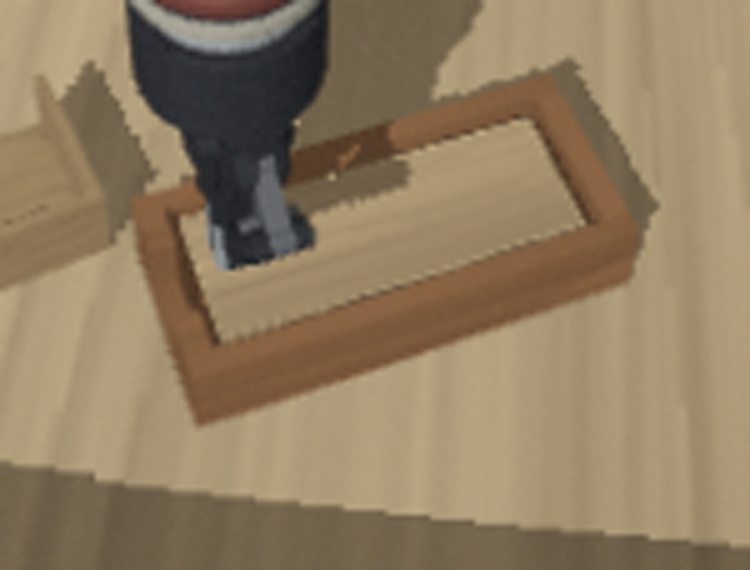

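```bash
python3 - <<'E'
from h import *
R=Ro.from_euler('z',.471).as_matrix();o=np.array([.479,.290,0])
f=lambda n,l:(w2px(n,o+R@np.array(l))[0]-[190,270]+.5)*5
print(observe())
print('tcp',(w2px('side',observe()['tool_pos'])[0]-[190,270]+.5)*5)
for l in [(.07,0,.04),(.102,.046,.042),(.102,-.046,.042),(-.102,.046,.042),(-.102,-.046,.042),(-.084,.031,.04),(-.084,.031,.066),(.084,.031,.04),(.080,.031,.014),(.09,.036,.042)]: print(l,f('side',l).round())
E
```

```text
{'t': 3.4833, 'qpos': array([4.10913568e-01, 4.23207269e-01, 1.64706691e+00, 2.63495853e-05,
       1.07154744e+00, 1.50788340e+00]), 'joint_vel': array([ 1.05271998e-03, -2.36727333e-03,  7.57526800e-04, -4.22248615e-04,
        7.10024942e-04, -9.83198327e-05]), 'tau': array([-8.30598670e-03, -5.35887945e+01, -3.34992528e+01, -4.41771699e-04,
       -1.42095864e-02,  4.77561798e-05]), 'tool_pos': array([0.54124875, 0.32157796, 0.0142584 ]), 'eef_rot': array([-3.14155517e+00,  2.27061823e-04,  4.73813877e-01]), 'force': array([ 1.274922  , -0.09007013, -0.26820572]), 'moment': array([-0.00969533, -0.03948695,  0.00322943]), 'grasp_force': 0.0, 'width': -0.00016071544944284142}
tcp [238.98253573 291.68991482]
(0.07, 0, 0.04) [237. 259.]
(0.102, 0.046, 0.042) [200. 372.]
(0.102, -0.046, 0.042) [135. 194.]
(-0.102, 0.046, 0.042) [642. 220.]
(-0.102, -0.046, 0.042) [550.  65.]
(-0.084, 0.031, 0.04) [590. 209.]
(-0.084, 0.031, 0.066) [596. 174.]
(0.084, 0.031, 0.04) [230. 330.]
(0.08, 0.031, 0.014) [240. 359.]
(0.09, 0.036, 0.042) [220. 342.]
```

>>> jog_arm(motion="0 0 2 0 0 0; 0 0 4 0 0 0; 0 0 6 0 0 0; 0 0 8 0 0 0; 0 0 10 0 0 0")

```text
t: 3.9
tool_pos: [0.5413, 0.3216, 0.1154]
eef_rot: [-3.142, -0.0, 0.474]
force: [0.3, 0.5, -0.1]
width: 0.0002
grasp_force: 0.0
```

```bash
python3 - <<'E'
from h import *
snap('side','s3.png');snap('top','t3.png')
a=cv2.imread('pics/raw_side1.png');b=cv2.imread('pics/raw_s3.png')
c=np.vstack([a[275:360,205:325],b[275:360,205:325]]);c=cv2.resize(c,None,fx=3.5,fy=3.5,interpolation=2)
d=cv2.imread('pics/raw_t3.png')[160:245,100:170];d=cv2.resize(d,None,fx=5,fy=5,interpolation=2)
o=np.zeros((600,800,3),np.uint8);o[:595,:420]=c[:595];o[:425,430:780]=d;cv2.imwrite('pics/s3c.png',o)
E
```

```text
(no output)
```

View pics/s3c.png

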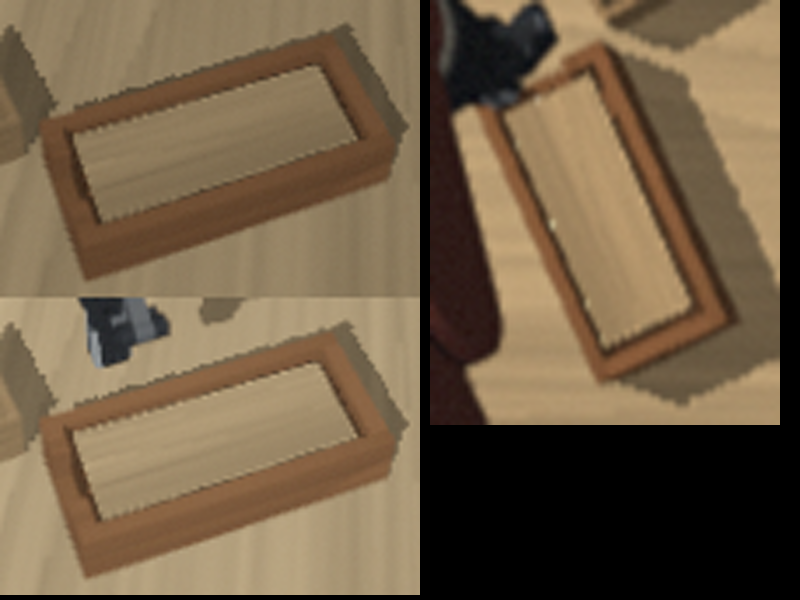

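```bash
python3 - <<'E'
from h import *
for z in (.1154,.13,.145,.16): print(z,w2px('side',[.5413,.3216,z]),w2px('top',[.5413,.3216,z]))
s=cv2.imread('pics/raw_s3.png')[255:345,190:310];t=cv2.imread('pics/raw_t3.png')[150:240,100:190]
o=np.zeros((600,800,3),np.uint8);o[:450,:]=np.hstack([cv2.resize(s,(440,330),interpolation=2),cv2.resize(t,(360,360),interpolation=2)[:330]])[:330].repeat(1,0) if 0 else 0
o[:330,:440]=cv2.resize(s,(440,330),interpolation=2);o[:360,440:]=cv2.resize(t,(360,360),interpolation=2)
def m(n,z,f):
    u=w2px(n,[.5413,.3216,z])[0];p=f(u);cv2.circle(o,tuple(int(i) for i in p),3,(0,0,255) if z<.12 else (0,255,0),-1)
for z in(.1154,.145):
    m('side',z,lambda u:((u-[190,255]+.5)*440/120)); m('top',z,lambda u:((u-[100,150]+.5)*4)+[440,0])
cv2.imwrite('pics/s3d.png',o[:360])
E
```

```text
0.1154 [[236.21082394 300.25305077]] [[117.75735187 180.11743693]]
0.13 [[236.04396214 295.84093103]] [[116.17036922 179.48159836]]
0.145 [[235.86861543 291.18263906]] [[114.49921983 178.81199721]]
0.16 [[235.68918367 286.39255448]] [[112.7852672 178.1252024]]
```

View pics/s3d.png

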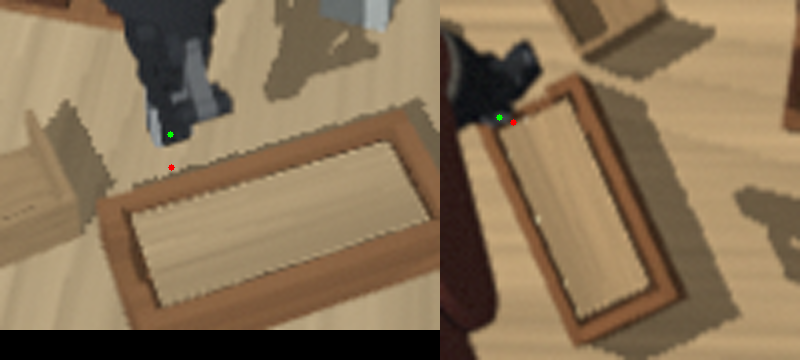

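>>> jog_arm(motion="0 0 -3 0 0 0; 0 0 -6 0 0 0; 0 0 -8 0 0 0; 0 0 -9.5 0 0 0; 0 0 -10 0 0 0")

```text
t: 4.42
tool_pos: [0.5382, 0.3202, 0.0098]
eef_rot: [-3.141, 0.007, 0.474]
force: [-0.6, -0.7, 0.4]
width: 0.0001
grasp_force: 0.5
```

>>> jog_arm(motion="0 0 -0.1 0 0 0; 0 0 -0.2 0 0 0; 0 0 -0.3 0 0 0; 0 0 -0.4 0 0 0; 0 0 -0.5 0 0 0")

```text
t: 4.83
tool_pos: [0.5423, 0.3221, 0.0106]
eef_rot: [3.141, -0.002, 0.474]
force: [-1.3, 0.2, 0.2]
width: 0.0001
grasp_force: 0.0
```

>>> jog_arm(motion="0 0 -0.1 0 0 0; 0 0 -0.2 0 0 0; 0 0 -0.3 0 0 0; 0 0 -0.4 0 0 0; 0 0 -0.5 0 0 0")

```text
t: 5.25
tool_pos: [0.5418, 0.3218, 0.0047]
eef_rot: [3.142, -0.001, 0.474]
force: [1.2, 1.3, 1.9]
width: -0.0003
grasp_force: 0.7
```

>>> jog_arm(motion="0 0 -0.1 0 0 0; 0 0 -0.2 0 0 0; 0 0 -0.3 0 0 0; 0 0 -0.4 0 0 0; 0 0 -0.5 0 0 0")

```text
t: 5.67
tool_pos: [0.5413, 0.3216, -0.0007]
eef_rot: [3.142, 0.0, 0.474]
force: [0.9, 0.0, 1.4]
width: -0.0001
grasp_force: 0.7
```

>>> jog_arm(motion="0 0 -0.1 0 0 0; 0 0 -0.2 0 0 0; 0 0 -0.3 0 0 0; 0 0 -0.4 0 0 0; 0 0 -0.5 0 0 0")

```text
t: 6.08
tool_pos: [0.541, 0.3214, -0.0059]
eef_rot: [-3.142, 0.001, 0.474]
force: [0.1, 0.1, 1.0]
width: -0.0
grasp_force: 0.6
```

```bash
python3 - <<'E'
from h import *
print(observe()['force'],observe()['tool_pos'])
snap('side','s4.png');a=cv2.imread('pics/raw_s4.png')
s=cv2.imread('pics/raw_s3.png')
d=np.abs(a.astype(int)-s).sum(2)
# change near raised end
for X in [(-.084,.031,.04),(-.084,-.031,.04)]: print(w2px('side',[.479,.29,0]+Ro.from_euler('z',.471).as_matrix()@np.array(X)))
print(d[285:325,285:325].mean())
E
```

```text
[0.07858693 0.05546123 0.96031655] [ 0.54099489  0.3214216  -0.00590798]
[[307.48900505 311.23107233]]
[[295.34379585 290.08926083]]
28.08375
```

>>> jog_arm(motion="0 0 -0.1 0 0 0; 0 0 -0.2 0 0 0; 0 0 -0.3 0 0 0; 0 0 -0.4 0 0 0; 0 0 -0.5 0 0 0")

```text
t: 6.55
tool_pos: [0.5418, 0.3219, -0.0097]
eef_rot: [-3.142, -0.001, 0.474]
force: [-3.3, 0.1, 10.4]
width: -0.0001
grasp_force: 4.4
```

>>> jog_arm(motion="0 0 -0.1 0 0 0; 0 0 -0.2 0 0 0; 0 0 -0.3 0 0 0; 0 0 -0.3 0 0 0; 0 0 -0.3 0 0 0")

```text
t: 6.97
tool_pos: [0.5433, 0.3226, -0.0105]
eef_rot: [3.141, -0.004, 0.474]
force: [-3.6, -1.4, 15.0]
width: 0.0002
grasp_force: 6.9
```

```bash
python3 - <<'E'
from h import *
print(observe()['force'],observe()['tool_pos'])
snap('side','s5.png');a=cv2.imread('pics/raw_s5.png')[265:345,200:320];t=read_camera('top')[...,::-1][150:240,100:190]
o=np.zeros((560,800,3),np.uint8);o[:320,:480]=cv2.resize(a,(480,320),interpolation=2);o[:320,480:]=cv2.resize(t,(320,320),interpolation=2)
cv2.imwrite('pics/s5c.png',o[:320])
E
```

```text
[-3.57165476 -1.44211282 14.99046086] [ 0.54330304  0.32263463 -0.01046892]
```

View pics/s5c.png

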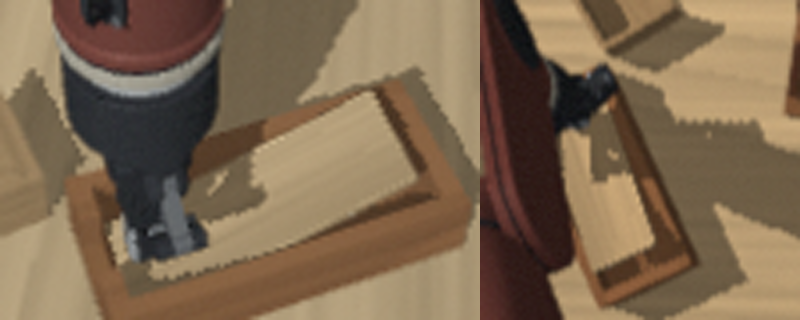

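>>> jog_arm(motion="0 0 3 0 0 0; 0 0 6 0 0 0; 0 0 9 0 0 0; 0 0 12 0 0 0; 0 0 14 0 0 0")

```text
t: 7.48
tool_pos: [0.5424, 0.3222, 0.1297]
eef_rot: [3.141, -0.003, 0.474]
force: [1.2, 0.6, 0.5]
width: -0.0001
grasp_force: 0.0
```

>>> jog_arm(motion="-3 -1.5 0 0 0 0; -6 -3 0 0 0 0; -9 -4.6 0 0 0 0; -12.1 -6.2 0 0 0 0; -12.1 -6.2 0 0 0 0", grip=7.8, squeeze=30)

```text
t: 7.9
tool_pos: [0.413, 0.2567, 0.1234]
eef_rot: [-3.141, 0.009, 0.474]
force: [-0.1, -0.5, -0.7]
width: 0.0604
grasp_force: 0.0
```

>>> jog_arm(motion="0 0 -3 0 0 0; 0 0 -6 0 0 0; 0 0 -8 0 0 0; 0 0 -8.5 0 0 0; 0 0 -8.5 0 0 0")

```text
t: 8.32
tool_pos: [0.4188, 0.259, 0.0397]
eef_rot: [-3.141, 0.004, 0.474]
force: [0.6, 0.0, 0.7]
width: 0.0778
grasp_force: 0.0
```

```bash
python3 - <<'E'
from h import *
print(observe())
snap('side','s6.png');snap('top','t6.png')
a=cv2.imread('pics/raw_s6.png')[245:345,230:350];t=cv2.imread('pics/raw_t6.png')[150:240,100:190]
o=np.zeros((400,800,3),np.uint8);o[:400,:480]=cv2.resize(a,(480,400),interpolation=2);o[:320,480:]=cv2.resize(t,(320,320),interpolation=2)
cv2.imwrite('pics/s6c.png',o)
E
```

```text
{'t': 8.3167, 'qpos': array([3.93470356e-01, 9.29344583e-02, 1.99755333e+00, 2.67299859e-05,
       1.05515519e+00, 1.49050911e+00]), 'joint_vel': array([ 8.33756742e-05, -3.60695381e-02, -4.23021930e-02, -5.40047494e-04,
        2.10666216e-02, -3.94687264e-05]), 'tau': array([-3.88904836e-02, -3.67067564e+01, -3.24461889e+01,  1.80502277e-03,
       -2.60942895e-01,  2.52979426e-04]), 'tool_pos': array([0.41880619, 0.25896616, 0.03965046]), 'eef_rot': array([-3.14124469,  0.00403541,  0.47374505]), 'force': array([0.62053528, 0.03110081, 0.67256152]), 'moment': array([-0.00965729, -0.03873709, -0.00868714]), 'grasp_force': 0.0, 'width': 0.07775446207379227}
```

View pics/s6c.png

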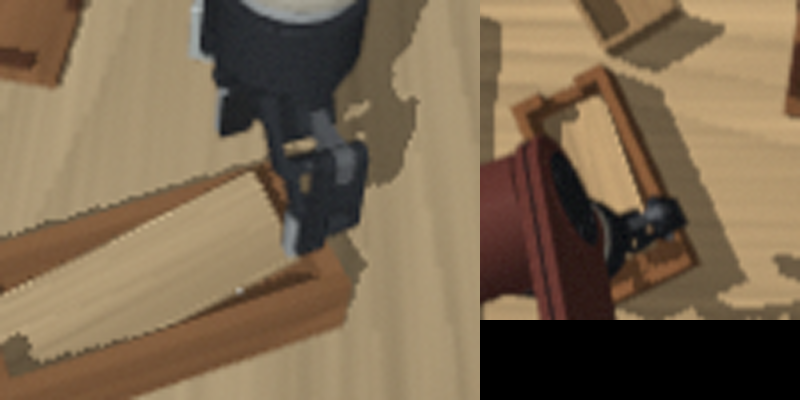

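```bash
python3 - <<'E'
from h import *
c=np.array([.4188,.259,0]);R=Ro.from_euler('z',.471).as_matrix()
f=lambda X:((w2px('side',X)[0]-[230,245]+.5)*4).round()
for z in (.04,.05,.06,.07,.08):
    print(z,*[f(c+R@[dx,.041,0]+[0,0,z]) for dx in(-.011,.011)])
o=np.array([.479,.29,0])
for l in [(-.08,.031,.0665),(-.08,-.031,.0665),(.07,.031,.017),(-.102,.046,.042),(-.09,.036,.042)]: print(l,f(o+R@l))
E
```

```text
0.04 [311. 284.] [275. 296.]
0.05 [313. 273.] [277. 286.]
0.06 [315. 263.] [279. 275.]
0.07 [317. 252.] [280. 264.]
0.08 [319. 241.] [282. 253.]
(-0.08, 0.031, 0.0665) [310. 241.]
(-0.08, -0.031, 0.0665) [261. 155.]
(0.07, 0.031, 0.017) [ 50. 379.]
(-0.102, 0.046, 0.042) [354. 276.]
(-0.09, 0.036, 0.042) [326. 269.]
```

>>> jog_arm(motion="0 0 -1 0 0 0; 0 0 -1.8 0 0 0; 0 0 -2.2 0 0 0; 0 0 -2.4 0 0 0; 0 0 -2.4 0 0 0")

```text
t: 8.83
tool_pos: [0.4198, 0.2594, 0.0168]
eef_rot: [-3.141, 0.001, 0.474]
force: [-0.1, 0.1, 0.5]
width: 0.0781
grasp_force: 0.0
```

>>> jog_arm(motion="0 0 -0.1 0 0 0; 0 0 -0.2 0 0 0; 0 0 -0.3 0 0 0; 0 0 -0.4 0 0 0; 0 0 -0.4 0 0 0")

```text
t: 9.25
tool_pos: [0.4203, 0.2596, 0.0133]
eef_rot: [-3.142, 0.0, 0.474]
force: [0.4, 0.1, -0.2]
width: 0.0779
grasp_force: 0.0
```

>>> jog_arm(motion="0 0 -0.1 0 0 0; 0 0 -0.2 0 0 0; 0 0 -0.3 0 0 0; 0 0 -0.4 0 0 0; 0 0 -0.4 0 0 0")

```text
t: 9.67
tool_pos: [0.4202, 0.2595, 0.0091]
eef_rot: [-3.142, 0.0, 0.474]
force: [-0.2, 0.6, -0.9]
width: 0.0782
grasp_force: 0.0
```

>>> jog_arm(motion="0 0 -0.1 0 0 0; 0 0 -0.2 0 0 0; 0 0 -0.3 0 0 0; 0 0 -0.4 0 0 0; 0 0 -0.4 0 0 0")

```text
t: 10.08
tool_pos: [0.4201, 0.2595, 0.0051]
eef_rot: [-3.142, 0.0, 0.474]
force: [0.6, -0.0, 0.1]
width: 0.0781
grasp_force: 0.0
```

>>> jog_arm(motion="0 0 -0.1 0 0 0; 0 0 -0.2 0 0 0; 0 0 -0.3 0 0 0; 0 0 -0.4 0 0 0; 0 0 -0.4 0 0 0")

```text
t: 10.5
tool_pos: [0.4204, 0.2596, 0.0018]
eef_rot: [-3.142, 0.0, 0.474]
force: [-1.9, -1.2, 5.6]
width: 0.0782
grasp_force: 2.5
```

>>> jog_arm(motion="0 0 -0.1 0 0 0; 0 0 -0.2 0 0 0; 0 0 -0.3 0 0 0; 0 0 -0.4 0 0 0; 0 0 -0.4 0 0 0")

```text
t: 10.92
tool_pos: [0.4205, 0.2597, 0.0015]
eef_rot: [3.141, 0.002, 0.474]
force: [-16.5, -8.5, 42.3]
width: 0.0781
grasp_force: 20.8
```

>>> jog_arm(motion="0 0 0.5 0 0 0; 0 0 2 0 0 0; 0 0 3.5 0 0 0; 0 0 5 0 0 0; 0 0 6 0 0 0")

```text
t: 11.33
tool_pos: [0.421, 0.2599, 0.0588]
eef_rot: [3.141, -0.002, 0.474]
force: [0.2, 0.9, -0.9]
width: 0.0783
grasp_force: 0.0
```

>>> jog_arm(motion="-0.2 -0.1 1 -0.029 0.057 0; -0.4 -0.2 2 -0.058 0.114 0; -0.6 -0.3 3 -0.087 0.171 0; -0.8 -0.4 4 -0.116 0.228 0; -0.9 -0.4 4 -0.146 0.285 0")

```text
t: 11.75
tool_pos: [0.4128, 0.2562, 0.0997]
eef_rot: [3.141, 0.319, 0.474]
force: [0.4, -0.6, 0.5]
width: 0.0777
grasp_force: 0.0
```

>>> jog_arm(motion="0 0 -2 0 0 0; 0 0 -4 0 0 0; 0 0 -6 0 0 0; 0 0 -7.7 0 0 0; 0 0 -7.7 0 0 0")

```text
t: 12.17
tool_pos: [0.4084, 0.2543, 0.0168]
eef_rot: [-3.141, 0.327, 0.474]
force: [-0.2, -0.1, -0.6]
width: 0.0778
grasp_force: 0.0
```

>>> jog_arm(motion="0 0 0 0 0 0; 0 0 0 0 0 0; 0 0 0 0 0 0; 0 0 0 0 0 0; 0 0 0 0 0 0", grip=5.5, squeeze=30)

```text
t: 12.58
tool_pos: [0.4121, 0.2559, 0.0213]
eef_rot: [3.142, 0.318, 0.474]
force: [-0.0, -0.6, -0.2]
width: 0.0605
grasp_force: 34.3
```

>>> jog_arm(motion="0 0 0.5 0 0 0; 0 0 1.5 0 0 0; 0 0 3 0 0 0; 0 0 5 0 0 0; 0 0 7 0 0 0")

```text
t: 13.0
tool_pos: [0.4112, 0.2556, 0.0919]
eef_rot: [-3.141, 0.32, 0.474]
force: [-0.4, -0.6, -0.4]
width: 0.0605
grasp_force: 34.3
```

>>> jog_arm(motion="0 0 1 0.029 -0.057 0; 0 0 2 0.058 -0.114 0; 0 0 3 0.087 -0.171 0; 0 0 4 0.116 -0.228 0; 0 0 5 0.146 -0.285 0")

```text
t: 13.42
tool_pos: [0.4117, 0.2558, 0.1423]
eef_rot: [3.141, -0.005, 0.474]
force: [0.3, 0.3, -0.4]
width: 0.0608
grasp_force: 34.3
```

```bash
python3 - <<'E'
from h import *
print(observe()['tool_pos'],observe()['eef_rot'],observe()['width'])
snap('side','s7.png');snap('top','t7.png')
a=cv2.imread('pics/raw_s7.png')[205:345,200:330];t=cv2.imread('pics/raw_t7.png')[130:240,100:190]
o=np.zeros((560,800,3),np.uint8);o[:,:520]=cv2.resize(a,None,fx=4,fy=4,interpolation=2);o[:330,520:790]=cv2.resize(t,None,fx=3,fy=3,interpolation=2)
cv2.imwrite('pics/s7c.png',o)
E
```

```text
[0.41171869 0.25580689 0.14232178] [ 3.1413893  -0.00470193  0.4738722 ] 0.06082786194929777
```

View pics/s7c.png

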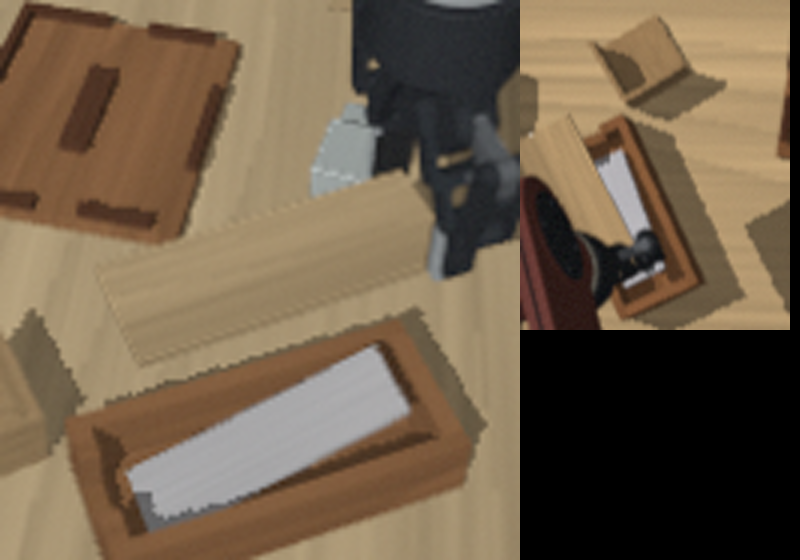

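```bash
python3 - <<'E'
from h import *
o=np.array([.4117,.2558]);c,s=np.cos(.474),np.sin(.474);Rt=np.array([[c,s],[-s,c]])
for z in(.18,.186,.19):
    a=px2w('side',*np.array([(223.9,270.5),(234.3,293)]).T,z)[:,:2];b=px2w('top',116.7,168.3,z)[:,:2]
    print(z,((a-o)@Rt.T).round(4),((b-o)@Rt.T).round(4))
E
```

```text
0.18 [[ 0.1591 -0.0302]
 [ 0.1572  0.0278]] [[ 0.1611 -0.0277]]
0.186 [[ 0.1603 -0.0252]
 [ 0.1585  0.0321]] [[ 0.1593 -0.0291]]
0.19 [[ 0.1612 -0.0219]
 [ 0.1594  0.035 ]] [[ 0.1581 -0.03  ]]
```

>>> jog_arm(motion="1.67 -3.02 0 0 0 0.0989; 3.34 -6.04 0 0 0 0.1978; 5.01 -9.06 0 0 0 0.2967; 6.68 -12.08 0 0 0 0.3956; 8.35 -15.1 0 0 0 0.4945")

```text
t: 13.93
tool_pos: [0.4955, 0.1032, 0.1405]
eef_rot: [-3.14, 0.001, 0.973]
force: [1.4, -0.1, 0.3]
width: 0.0609
grasp_force: 34.3
```

>>> jog_arm(motion="1.67 -3.02 0 0 0 0.0989; 3.34 -6.04 0 0 0 0.1978; 5.01 -9.06 0 0 0 0.2967; 6.68 -12.08 0 0 0 0.3956; 8.35 -15.1 0 0 0 0.4945")

```text
t: 14.35
tool_pos: [0.579, -0.0481, 0.1401]
eef_rot: [-3.14, -0.0, 1.467]
force: [0.7, 0.9, -0.4]
width: 0.061
grasp_force: 34.3
```

>>> jog_arm(motion="0 0 -3 0 0 0; 0 0 -6 0 0 0; 0 0 -9 0 0 0; 0 0 -12 0 0 0; 0 0 -14 0 0 0")

```text
t: 14.77
tool_pos: [0.5764, -0.0463, -0.0032]
eef_rot: [-3.136, -0.0, 1.462]
force: [-0.1, 0.5, -0.6]
width: 0.061
grasp_force: 34.3
```

>>> jog_arm(motion="0 0 -0.6 0 0 0; 0 0 -0.8 0 0 0; 0 0 -0.8 0 0 0; 0 0 -0.8 0 0 0; 0 0 -0.8 0 0 0")

```text
t: 15.18
tool_pos: [0.5801, -0.0467, -0.0056]
eef_rot: [3.138, 0.0, 1.463]
force: [0.7, -0.2, -1.0]
width: 0.0606
grasp_force: 34.3
```

```bash
python3 - <<'E'
from h import *
print(observe()['tool_pos'],observe()['eef_rot'],observe()['width'])
snap('side','s8.png');snap('top','t8.png')
a=cv2.imread('pics/raw_s8.png')[195:285,170:280];t=cv2.imread('pics/raw_t8.png')[125:195,180:255]
o=np.zeros((600,800,3),np.uint8);o[:360,:440]=cv2.resize(a,None,fx=4,fy=4,interpolation=2);o[:336,440:800]=cv2.resize(t,None,fx=4.8,fy=4.8,interpolation=2)
cv2.imwrite('pics/s8c.png',o[:360])
E
```

```text
[ 0.58009136 -0.04669705 -0.00560484] [3.13841947e+00 3.42066025e-04 1.46289436e+00] 0.06061343028787107
```

View pics/s8c.png

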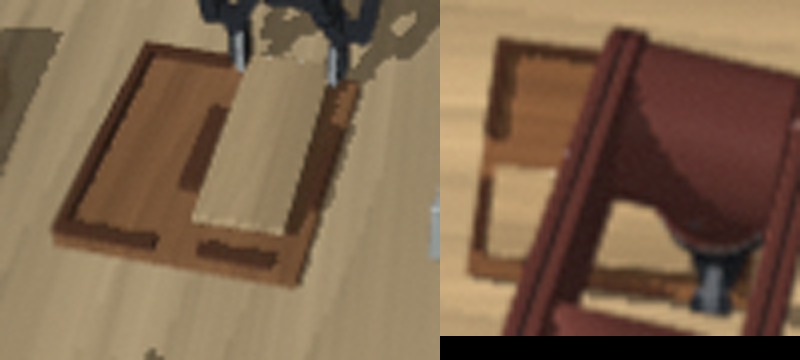

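```bash
python3 - <<'E'
from h import *
o=np.array([.62348,.02469]);c,s=np.cos(-.1075),np.sin(-.1075);Rt=np.array([[c,s],[-s,c]])
side=np.array([(193,220),(285,233)])/4-.4+[170,195]
top=np.array([(490,168),(487,258)])/4.8-.4+[[180,125]]-[[440/4.8,0]]
for z in(.03,.035):
    print(z,((px2w('side',*side.T,z)[:,:2]-o)@Rt.T).round(4),((px2w('top',*top.T,z)[:,:2]-o)@Rt.T).round(4))
E
```

```text
0.03 [[-0.0094  0.0828]
 [-0.0711  0.0805]] [[-0.0093  0.0893]
 [-0.0716  0.0828]]
0.035 [[-0.011   0.0873]
 [-0.0723  0.085 ]] [[-0.0101  0.0884]
 [-0.0722  0.0819]]
```

```bash
python3 - <<'E'
from loc import *
o=np.array([.62348,.02469]);c,s=np.cos(-.1075),np.sin(-.1075);Rt=np.array([[c,s],[-s,c]])
J=lambda n,p,z:((px2w(n,*np.atleast_2d(p).T,z)[:,:2]-o)@Rt.T*1000).round(1).tolist()
print('top mid rail',J('top',T([(508,137),(635,152),(630,184),(504,165)]),.02))
print('top near rail',J('top',T([(492,268),(622,290)]),.02))
print('side mid',J('side',S([(219,107),(249,110),(212,215),(174,208)]),.02))
print('side near rail',J('side',S([(372,130),(333,235),(383,138),(350,238)]),.02))
print('side far rail inner',J('side',S([(145,38),(42,252)]),.02), 'top far rail inner',J('top',T([(445,42),(720,75)]),.02))
E
```

```text
top mid rail [[14.3, 39.5], [14.4, -46.0], [-7.5, -45.4], [-4.8, 39.6]]
top near rail [[-74.5, 38.4], [-78.7, -49.1]]
side mid [[11.0, -39.2], [-6.7, -40.6], [-9.6, 46.2], [12.1, 45.7]]
side near rail [[-80.0, -39.9], [-77.2, 46.1], [-87.5, -34.7], [-86.7, 46.2]]
side far rail inner [[72.3, -89.4], [71.0, 93.3]] top far rail inner [[73.6, 90.1], [73.4, -96.1]]
```

>>> jog_arm(motion="-0.1 0 -0.3 0 0 0; -0.1 0 -0.6 0 0 0; -0.1 0 -0.9 0 0 0; -0.1 0 -1.2 0 0 0; -0.1 0 -1.2 0 0 0")

```text
t: 15.7
tool_pos: [0.5765, -0.0462, -0.0206]
eef_rot: [-3.14, -0.0, 1.463]
force: [-1.3, 0.8, -1.3]
width: 0.0607
grasp_force: 34.3
```

>>> jog_arm(motion="0 0 -0.1 0 0 0; 0 0 -0.2 0 0 0; 0 0 -0.2 0 0 0; 0 0 -0.2 0 0 0; 0 0 -0.2 0 0 0")

```text
t: 16.12
tool_pos: [0.5774, -0.0464, -0.0215]
eef_rot: [3.141, 0.0, 1.463]
force: [-0.7, -1.1, -0.8]
width: 0.0608
grasp_force: 34.3
```

>>> jog_arm(motion="0 0 -0.1 0 0 0; 0 0 -0.2 0 0 0; 0 0 -0.2 0 0 0; 0 0 -0.2 0 0 0; 0 0 -0.2 0 0 0")

```text
t: 16.53
tool_pos: [0.5777, -0.0464, -0.023]
eef_rot: [3.141, 0.0, 1.463]
force: [-1.6, -0.2, 4.7]
width: 0.0609
grasp_force: 37.5
```

>>> jog_arm(motion="0 0 0.1 0 0 0; 0 0 0.1 0 0 0; 0 0 0.1 0 0 0; 0 0 0.1 0 0 0; 0 0 0.1 0 0 0", grip=7.2)

```text
t: 16.95
tool_pos: [0.5772, -0.0464, -0.0228]
eef_rot: [-3.141, -0.0, 1.463]
force: [-0.4, -0.3, 0.7]
width: 0.0717
grasp_force: 0.0
```

>>> jog_arm(motion="0 0 0.5 0 0 0; 0 0 2 0 0 0; 0 0 4 0 0 0; 0 0 7 0 0 0; 0 0 10 0 0 0")

```text
t: 17.37
tool_pos: [0.5763, -0.0462, 0.0778]
eef_rot: [-3.139, -0.0, 1.463]
force: [1.3, -0.6, -0.1]
width: 0.0721
grasp_force: 0.0
```

>>> jog_arm(motion="-3 1 0 0 0 0; -6 2 0 0 0 0; -9 4 0 0 0 0; -12 6 0 0 0 0; -14 9 0 0 0 0", grip=0)

```text
t: 17.78
tool_pos: [0.4348, 0.0433, 0.0772]
eef_rot: [-3.141, 0.001, 1.461]
force: [0.2, 1.2, -0.2]
width: 0.0106
grasp_force: 0.0
```

```bash
python3 - <<'E'
from h import *
print(observe()['tool_pos'])
snap('side','s9.png');snap('top','t9.png')
# shim segmentation in side picture: pale pixels in the wide bay region
a=cv2.imread('pics/raw_s9.png')
poly=w2px('side',[[.6235+x*.994+y*.107,.0247-x*.107+y*.994,.018] for x,y in((-.082,-.097),(.0,-.097),(.0,.097),(-.082,.097))]).astype(np.int32)
m=np.zeros(a.shape[:2],np.uint8);cv2.fillPoly(m,[poly],255)
b,g,r=[a[...,i].astype(int) for i in range(3)]
w=((r-b<75)&(r>110)&(m>0)).astype(np.uint8)
n,l,st,ce=cv2.connectedComponentsWithStats(w);i=1+st[1:,4].argmax()
cn=cv2.findContours((l==i).astype(np.uint8),0,1)[0];q=cv2.boxPoints(cv2.minAreaRect(max(cn,key=cv2.contourArea)))
print(st[i],q)
ap=cv2.approxPolyDP(cv2.convexHull(max(cn,key=cv2.contourArea)),3,True)[:,0]
o=np.array([.62348,.02469]);c,s=np.cos(-.1075),np.sin(-.1075);Rt=np.array([[c,s],[-s,c]])
print(ap.tolist(),((px2w('side',*ap.T,.018)[:,:2]-o)@Rt.T*1000).round(1).tolist())
E
```

```text
[0.43481322 0.04334901 0.07720286]
[ 213  209   46   50 1118] [[212.59764 255.83656]
 [233.96648 203.23639]
 [259.26068 213.51216]
 [237.89186 266.11234]]
[[258, 213], [241, 258], [213, 256], [232, 209]] [[-79.4, -98.9], [-73.0, 87.3], [0.3, 97.0], [1.3, -99.5]]
```

```bash
cat > prof.py <<'E'
from h import *
def rect(n,f,z,o=(.62348,.02469),yaw=-.1075,hx=90,hy=105):
    im=cv2.imread(f);c,s=np.cos(yaw),np.sin(yaw)
    X,Y=np.meshgrid(np.arange(-hx,hx+1)/1e3,np.arange(-hy,hy+1)/1e3)
    P=np.c_[o[0]+c*X.ravel()-s*Y.ravel(),o[1]+s*X.ravel()+c*Y.ravel(),np.full(X.size,z)]
    u=w2px(n,P).reshape(*X.shape,2).astype(np.float32)
    return cv2.remap(im,u[...,0],u[...,1],cv2.INTER_LINEAR).astype(int)
E
python3 - <<'E'
from prof import *
for n,f in(('side','pics/raw_s9.png'),('top','pics/raw_t9.png')):
    r=rect(n,f,.018);v=r[...,1]  # green
    for y0,y1 in((-75,-50),(-30,-5),(5,30),(50,75)):
        p=v[105+y0:105+y1].mean(0).astype(int); print(n,y0,[(x,p[90+x]) for x in range(-86,20,3)])
    for x0 in (-60,-40,-20):
        p=v[:,90+x0:90+x0+10].mean(1).astype(int); print(n,'x',x0,[(y,p[105+y]) for y in [*range(-100,-70,3),*range(70,100,3)]])
E
```

```text
side -75 [(-86, np.int64(66)), (-83, np.int64(76)), (-80, np.int64(82)), (-77, np.int64(81)), (-74, np.int64(77)), (-71, np.int64(70)), (-68, np.int64(106)), (-65, np.int64(118)), (-62, np.int64(119)), (-59, np.int64(119)), (-56, np.int64(120)), (-53, np.int64(122)), (-50, np.int64(123)), (-47, np.int64(124)), (-44, np.int64(126)), (-41, np.int64(127)), (-38, np.int64(129)), (-35, np.int64(132)), (-32, np.int64(133)), (-29, np.int64(134)), (-26, np.int64(134)), (-23, np.int64(134)), (-20, np.int64(136)), (-17, np.int64(135)), (-14, np.int64(134)), (-11, np.int64(133)), (-8, np.int64(116)), (-5, np.int64(87)), (-2, np.int64(80)), (1, np.int64(82)), (4, np.int64(84)), (7, np.int64(87)), (10, np.int64(87)), (13, np.int64(86)), (16, np.int64(86)), (19, np.int64(87))]
side -30 [(-86, np.int64(51)), (-83, np.int64(42)), (-80, np.int64(46)), (-77, np.int64(50)), (-74, np.int64(66)), (-71, np.int64(83)), (-68, np.int64(115)), (-65, np.int64(119)), (-62, np.int64(120)), (-59, np.int64(121)), (-56, np.int64(122)), (-53, np.int64(123)), (-50, np.int64(123)), (-47, np.int64(125)), (-44, np.int64
[... 6981 characters left out ...]
79, np.int64(140)), (-76, np.int64(142)), (-73, np.int64(143)), (70, np.int64(152)), (73, np.int64(151)), (76, np.int64(152)), (79, np.int64(152)), (82, np.int64(133)), (85, np.int64(88)), (88, np.int64(51)), (91, np.int64(41)), (94, np.int64(49)), (97, np.int64(89))]
top x -20 [(-100, np.int64(80)), (-97, np.int64(70)), (-94, np.int64(63)), (-91, np.int64(61)), (-88, np.int64(54)), (-85, np.int64(67)), (-82, np.int64(123)), (-79, np.int64(145)), (-76, np.int64(148)), (-73, np.int64(148)), (70, np.int64(143)), (73, np.int64(145)), (76, np.int64(146)), (79, np.int64(145)), (82, np.int64(138)), (85, np.int64(112)), (88, np.int64(79)), (91, np.int64(59)), (94, np.int64(61)), (97, np.int64(87))]
```

>>> jog_arm(motion="0.3 1.6 0 0 0 0; 0.3 3.2 -1 0 0 0; 0.3 3.2 -3 0 0 0; 0.3 3.2 -5 0 0 0; 0.3 3.2 -5.3 0 0 0")

```text
t: 18.3
tool_pos: [0.4382, 0.0757, 0.0219]
eef_rot: [-3.137, 0.001, 1.463]
force: [-0.7, -0.7, -1.0]
width: 0.0001
grasp_force: 0.0
```

>>> jog_arm(motion="0 0 -0.1 0 0 0; 0 0 -0.2 0 0 0; 0 0 -0.3 0 0 0; 0 0 -0.3 0 0 0; 0 0 -0.3 0 0 0")

```text
t: 18.72
tool_pos: [0.4412, 0.0755, 0.0223]
eef_rot: [3.14, -0.0, 1.463]
force: [0.6, 0.5, -0.2]
width: -0.0
grasp_force: 0.0
```

>>> jog_arm(motion="0 0 -0.1 0 0 0; 0 0 -0.2 0 0 0; 0 0 -0.2 0 0 0; 0 0 -0.2 0 0 0; 0 0 -0.2 0 0 0")

```text
t: 19.13
tool_pos: [0.4403, 0.0756, 0.0194]
eef_rot: [-3.142, 0.0, 1.463]
force: [0.6, 0.9, 0.5]
width: -0.0001
grasp_force: 0.0
```

>>> jog_arm(motion="0 0 -0.1 0 0 0; 0 0 -0.2 0 0 0; 0 0 -0.2 0 0 0; 0 0 -0.2 0 0 0; 0 0 -0.2 0 0 0")

```text
t: 19.55
tool_pos: [0.4403, 0.0756, 0.0174]
eef_rot: [-3.141, -0.0, 1.463]
force: [0.9, -0.9, -0.0]
width: -0.0004
grasp_force: 0.0
```

>>> jog_arm(motion="0 0 -0.1 0 0 0; 0 0 -0.2 0 0 0; 0 0 -0.2 0 0 0; 0 0 -0.2 0 0 0; 0 0 -0.2 0 0 0")

```text
t: 19.97
tool_pos: [0.4405, 0.0756, 0.0171]
eef_rot: [-3.141, 0.0, 1.463]
force: [-8.2, -0.2, 18.4]
width: -0.0
grasp_force: 9.1
```

>>> jog_arm(motion="0 0 -0.1 0 0 0; 0 0 -0.2 0 0 0; 0 0 -0.2 0 0 0; 0 0 -0.2 0 0 0; 0 0 -0.2 0 0 0")

```text
t: 20.38
tool_pos: [0.4406, 0.0756, 0.017]
eef_rot: [-3.14, 0.001, 1.463]
force: [-17.7, -1.3, 39.0]
width: 0.0005
grasp_force: 19.4
```

>>> jog_arm(motion="0 0 2 0 0 0; 0 0 4 0 0 0; 0 -4 5 0 0 0; 0 -8 5 0 0 0; 0 -12 5 0 0 0")

```text
t: 20.8
tool_pos: [0.4413, -0.0453, 0.0648]
eef_rot: [3.139, 0.001, 1.466]
force: [0.8, -0.2, 0.2]
width: -0.0
grasp_force: 0.0
```

>>> jog_arm(motion="0 -4 0 0 0 0; 0 -8 0 0 0 0; 0 -10.6 0 0 0 0; 0 -10.6 -2 0 0 0; 0 -10.6 -3.5 0 0 0")

```text
t: 21.22
tool_pos: [0.441, -0.1528, 0.0286]
eef_rot: [3.139, 0.001, 1.459]
force: [-0.8, 0.3, 0.2]
width: -0.0001
grasp_force: 0.0
```

>>> jog_arm(motion="0 0 -0.4 0 0 0; 0 0 -0.7 0 0 0; 0 0 -0.9 0 0 0; 0 0 -1 0 0 0; 0 0 -1 0 0 0")

```text
t: 21.63
tool_pos: [0.4409, -0.1502, 0.0189]
eef_rot: [3.141, 0.0, 1.464]
force: [1.1, 1.1, -0.0]
width: -0.0
grasp_force: 0.0
```

>>> jog_arm(motion="0 0 0 0 0 0; 0 0 0 0 0 0; 0 0 0 0 0 0; 0 0 0 0 0 0; 0 0 0 0 0 0")

```text
t: 22.05
tool_pos: [0.4405, -0.1504, 0.0186]
eef_rot: [3.141, 0.0, 1.463]
force: [-0.7, -1.0, 0.1]
width: -0.0
grasp_force: 0.0
```

>>> jog_arm(motion="0 0 -0.2 0 0 0; 0 0 -0.4 0 0 0; 0 0 -0.5 0 0 0; 0 0 -0.5 0 0 0; 0 0 -0.5 0 0 0")

```text
t: 22.47
tool_pos: [0.4405, -0.1505, 0.0141]
eef_rot: [-3.141, -0.0, 1.463]
force: [-2.6, 2.1, 8.9]
width: -0.0004
grasp_force: 4.6
```

>>> jog_arm(motion="0 0 3.5 0 0 0; 0.7 -3.5 3.5 0 0 0; 1.4 -7 3.5 0 0 0; 2.1 -10.6 3.5 0 0 0; 2.1 -10.6 1.5 0 0 0")

```text
t: 22.88
tool_pos: [0.4662, -0.2649, 0.0333]
eef_rot: [3.131, 0.008, 1.46]
force: [1.2, -0.7, 0.9]
width: 0.0002
grasp_force: 0.0
```

>>> jog_arm(motion="0 0 -0.4 0 0 0; 0 0 -0.7 0 0 0; 0 0 -0.9 0 0 0; 0 0 -1 0 0 0; 0 0 -1 0 0 0")

```text
t: 23.3
tool_pos: [0.4605, -0.2558, 0.0203]
eef_rot: [-3.139, 0.0, 1.464]
force: [-8.8, 3.1, 18.5]
width: 0.0001
grasp_force: 8.6
```

>>> jog_arm(motion="0 0 -0.2 0 0 0; 0 0 -0.4 0 0 0; 0 0 -0.5 0 0 0; 0 0 -0.5 0 0 0; 0 0 -0.5 0 0 0")

```text
t: 23.72
tool_pos: [0.4609, -0.2565, 0.0202]
eef_rot: [-3.139, 0.001, 1.465]
force: [-25.4, 10.9, 56.1]
width: 0.0001
grasp_force: 27.6
```

>>> jog_arm(motion="0 0 3.5 0 0 0; -0.4 -3.5 3.5 0 0 0; -0.8 -7 3.5 0 0 0; -1.2 -10.3 3.5 0 0 0; -1.2 -10.3 1.5 0 0 0")

```text
t: 24.13
tool_pos: [0.4519, -0.3667, 0.0337]
eef_rot: [3.134, 0.009, 1.461]
force: [-0.3, -0.5, 1.4]
width: 0.0001
grasp_force: 0.0
```

>>> jog_arm(motion="0 0 -0.4 0 0 0; 0 0 -0.7 0 0 0; 0 0 -0.9 0 0 0; 0 0 -1 0 0 0; 0 0 -1 0 0 0")

```text
t: 24.55
tool_pos: [0.4497, -0.3583, 0.0186]
eef_rot: [-3.141, -0.0, 1.464]
force: [-0.7, -0.2, -0.6]
width: 0.0001
grasp_force: 0.0
```

>>> jog_arm(motion="0 0 -0.1 0 0 0; 0 0 -0.2 0 0 0; 0 0 -0.3 0 0 0; 0 0 -0.4 0 0 0; 0 0 -0.4 0 0 0")

```text
t: 24.97
tool_pos: [0.4493, -0.3593, 0.0142]
eef_rot: [-3.141, -0.0, 1.463]
force: [0.0, -0.4, 0.1]
width: -0.0004
grasp_force: 0.0
```

>>> jog_arm(motion="0 0 3.5 0 0 0; 3.2 -2.3 3.5 0 0 0; 6.4 -4.5 3.5 0 0 0; 9.65 -6.7 3.5 0 0 0; 9.65 -6.7 1.4 0 0 0")

```text
t: 25.38
tool_pos: [0.5544, -0.4338, 0.0353]
eef_rot: [3.128, 0.01, 1.463]
force: [0.1, -1.2, 2.4]
width: -0.0002
grasp_force: 0.0
```

>>> jog_arm(motion="0 0 -0.4 0 0 0; 0 0 -0.7 0 0 0; 0 0 -0.9 0 0 0; 0 0 -1 0 0 0; 0 0 -1 0 0 0")

```text
t: 25.8
tool_pos: [0.5452, -0.4257, 0.0202]
eef_rot: [-3.141, -0.001, 1.463]
force: [-2.2, 3.4, 7.7]
width: -0.0
grasp_force: 4.1
```

>>> jog_arm(motion="0 0 -0.1 0 0 0; 0 0 -0.2 0 0 0; 0 0 -0.3 0 0 0; 0 0 -0.4 0 0 0; 0 0 -0.4 0 0 0")

```text
t: 26.22
tool_pos: [0.5455, -0.4259, 0.0201]
eef_rot: [-3.141, -0.0, 1.463]
force: [-9.5, 10.3, 28.7]
width: 0.0003
grasp_force: 14.0
```

>>> jog_arm(motion="0 0 3.5 0 0 0; 0.8 3.6 3.5 0 0 0; 1.6 7.2 3.5 0 0 0; 2.5 10.9 3.5 0 0 0; 2.5 10.9 1.4 0 0 0")

```text
t: 26.63
tool_pos: [0.5741, -0.3123, 0.033]
eef_rot: [3.136, 0.0, 1.467]
force: [1.2, -1.3, -0.7]
width: -0.0001
grasp_force: 0.0
```

>>> jog_arm(motion="0 0 -0.4 0 0 0; 0 0 -0.7 0 0 0; 0 0 -0.9 0 0 0; 0 0 -1 0 0 0; 0 0 -1 0 0 0")

```text
t: 27.05
tool_pos: [0.5706, -0.3186, 0.0187]
eef_rot: [3.141, 0.0, 1.461]
force: [0.4, -0.9, 0.0]
width: 0.0
grasp_force: 0.0
```

>>> jog_arm(motion="0 0 -0.1 0 0 0; 0 0 -0.2 0 0 0; 0 0 -0.3 0 0 0; 0 0 -0.4 0 0 0; 0 0 -0.5 0 0 0")

```text
t: 27.47
tool_pos: [0.5709, -0.3176, 0.0142]
eef_rot: [-3.142, 0.0, 1.463]
force: [-3.1, 1.9, 10.4]
width: 0.0001
grasp_force: 5.6
```

>>> jog_arm(motion="0 0 3.6 0 0 0; -0.7 3.6 3.6 0 0 0; -1.4 7.2 3.6 0 0 0; -2 11.05 3.6 0 0 0; -2 11.05 1.5 0 0 0")

```text
t: 27.88
tool_pos: [0.5525, -0.2022, 0.0318]
eef_rot: [3.137, -0.001, 1.466]
force: [1.2, -1.5, -0.1]
width: 0.0
grasp_force: 0.0
```

>>> jog_arm(motion="0 0 -0.4 0 0 0; 0 0 -0.7 0 0 0; 0 0 -0.9 0 0 0; 0 0 -1 0 0 0; 0 0 -1 0 0 0")

```text
t: 28.3
tool_pos: [0.5513, -0.2073, 0.0206]
eef_rot: [-3.141, -0.001, 1.461]
force: [-6.3, 6.8, 13.9]
width: 0.0003
grasp_force: 7.2
```

>>> jog_arm(motion="0 0 -0.1 0 0 0; 0 0 -0.2 0 0 0; 0 0 -0.3 0 0 0; 0 0 -0.4 0 0 0; 0 0 -0.5 0 0 0")

```text
t: 28.72
tool_pos: [0.5521, -0.2074, 0.0205]
eef_rot: [-3.142, -0.001, 1.462]
force: [-21.9, 16.4, 53.2]
width: 0.0001
grasp_force: 26.7
```

```bash
python3 - <<'E'
from h import *
snap('top','t10.png');snap('side','s10.png');a=cv2.imread('pics/raw_top1.png').astype(int);b=cv2.imread('pics/raw_t10.png').astype(int)
d=np.abs(a-b).sum(2)
sp=dict(s1=(.551,-.2067),s2=(.5713,-.3172),s3=(.5465,-.4266),s4=(.4408,-.1505),s5=(.462,-.2569),s6=(.450,-.3594))
sa=cv2.imread('pics/raw_side1.png').astype(int);sb=cv2.imread('pics/raw_s10.png').astype(int);ds=np.abs(sa-sb).sum(2)
for k,v in sp.items():
    u=w2px('top',[*v,.047])[0].astype(int);w=w2px('side',[*v,.03])[0].astype(int)
    print(k,u,d[u[1]-9:u[1]+9,u[0]-9:u[0]+9].mean().round(1),w,ds[w[1]-9:w[1]+9,w[0]-9:w[0]+9].mean().round(1))
E
```

```text
s1 [287 181] 169.1 [257 181] 44.9
s2 [321 176] 158.5 [254 163] 178.0
s3 [354 184] 58.6 [264 148] 217.1
s4 [269 215] 192.3 [290 194] 25.4
s5 [302 209] 152.3 [284 175] 38.5
s6 [334 213] 69.2 [289 159] 63.9
```

>>> jog_arm(motion="0 0 1.5 0 0 0; 0 0 4 0 0 0; 0 0 7 0 0 0; 0 0 7.5 0 0 0; 0 0 7.5 0 0 0", grip=8.5)

```text
t: 29.23
tool_pos: [0.5535, -0.2096, 0.0923]
eef_rot: [3.135, 0.003, 1.461]
force: [0.6, -0.7, -0.4]
width: 0.0603
grasp_force: 0.0
```

>>> jog_arm(motion="0 0 -2 0 0 0; 0 0 -4.5 0 0 0; 0 0 -7 0 0 0; 0 0 -9.5 0 0 0; 0 0 -10.7 0 0 0")

```text
t: 29.65
tool_pos: [0.5476, -0.206, -0.0234]
eef_rot: [-3.135, -0.002, 1.462]
force: [0.1, 0.4, -0.7]
width: 0.0847
grasp_force: 0.0
```

>>> jog_arm(motion="0 0 0 0 0 0; 0 0 0 0 0 0; 0 0 0 0 0 0; 0 0 0 0 0 0; 0 0 0 0 0 0", grip=4.4, squeeze=40)

```text
t: 30.07
tool_pos: [0.5521, -0.2076, -0.0169]
eef_rot: [3.139, 0.001, 1.463]
force: [-0.6, -0.3, -0.9]
width: 0.0496
grasp_force: 41.4
```

>>> jog_arm(motion="0 0 0 0 0 0; 0 0 0 0 0 0; 0 0 0 0 0 0; 0 0 0 0 0 0; 0 0 0 0 0 0")

```text
t: 30.48
tool_pos: [0.5519, -0.2074, -0.0173]
eef_rot: [3.14, 0.001, 1.463]
force: [0.2, 0.1, 6.3]
width: 0.0498
grasp_force: 42.1
```

>>> jog_arm(motion="0 0 1 0 0 0; 0 0 3 0 0 0; 0 0 6 0 0 0; 0 0 9 0 0 0; 0 0 9 0 0 0")

```text
t: 30.9
tool_pos: [0.5549, -0.2089, 0.0786]
eef_rot: [3.132, 0.004, 1.463]
force: [1.1, -1.1, -0.8]
width: 0.0499
grasp_force: 41.5
```

>>> jog_arm(motion="2.2 3.4 0 0 0 0; 4.4 6.9 0 0 0 0; 6.6 10.4 0 0 0 0; 8.8 13.9 0 0 0 0; 10.8 17.2 0 0 0 0")

```text
t: 31.32
tool_pos: [0.6594, -0.0328, 0.0715]
eef_rot: [-3.141, -0.0, 1.463]
force: [0.7, -0.8, 0.7]
width: 0.0497
grasp_force: 41.5
```

>>> jog_arm(motion="0 0 -2 0 0 0; 0 0 -4 0 0 0; 0 0 -5.5 0 0 0; 0 0 -6 0 0 0; 0 0 -6 0 0 0")

```text
t: 31.73
tool_pos: [0.6566, -0.0349, 0.0089]
eef_rot: [-3.137, -0.0, 1.462]
force: [0.5, -0.0, -0.2]
width: 0.0498
grasp_force: 41.5
```

>>> jog_arm(motion="0 0 0 0 0 0; 0 0 0 0 0 0; 0 0 0 0 0 0; 0 0 0 0 0 0; 0 0 0 0 0 0")

```text
t: 32.15
tool_pos: [0.6595, -0.0352, 0.0124]
eef_rot: [3.14, 0.0, 1.462]
force: [-0.2, -0.4, -1.1]
width: 0.0498
grasp_force: 41.5
```

>>> jog_arm(motion="0.1 0 -0.5 0 0 0; 0.1 0 -1 0 0 0; 0.1 0 -1.3 0 0 0; 0.1 0 -1.5 0 0 0; 0.1 0 -1.5 0 0 0")

```text
t: 32.57
tool_pos: [0.659, -0.0347, -0.0048]
eef_rot: [-3.14, -0.0, 1.463]
force: [-0.4, 0.3, -1.5]
width: 0.0497
grasp_force: 41.5
```

>>> jog_arm(motion="0 0 -0.1 0 0 0; 0 0 -0.2 0 0 0; 0 0 -0.25 0 0 0; 0 0 -0.25 0 0 0; 0 0 -0.25 0 0 0")

```text
t: 32.98
tool_pos: [0.66, -0.0349, -0.0052]
eef_rot: [3.141, 0.0, 1.463]
force: [-3.9, 0.6, 5.7]
width: 0.0495
grasp_force: 41.9
```

Contact on the bay floor; release, retreat, and check the remaining blocks for a knock.

>>> jog_arm(motion="0 0 0 0 0 0; 0 0 0 0 0 0; 0 0 0 0 0 0; 0 0 0 0 0 0; 0 0 0 0 0 0", grip=6.3)

```text
t: 33.4
tool_pos: [0.6598, -0.0349, -0.0063]
eef_rot: [-3.142, -0.0, 1.463]
force: [0.8, 0.1, -0.9]
width: 0.0629
grasp_force: 0.0
```

>>> jog_arm(motion="0 0 1 0 0 0; 0 0 3 0 0 0; 0 0 5 0 0 0; 0 0 7 0 0 0; 0 0 8 0 0 0")

```text
t: 33.82
tool_pos: [0.6617, -0.0351, 0.0777]
eef_rot: [3.137, 0.0, 1.463]
force: [0.6, -0.6, 0.3]
width: 0.0632
grasp_force: 0.0
```

```bash
cat > chk.py <<'E'
from h import *
import sys
n=sys.argv[1];snap('top',f't{n}.png');snap('side',f's{n}.png')
print(observe()['tool_pos'])
A={k:cv2.imread(f'pics/raw_{k}1.png') for k in('top','side')};B={'top':cv2.imread(f'pics/raw_t{n}.png'),'side':cv2.imread(f'pics/raw_s{n}.png')}
sp=dict(s2=(.5713,-.3172),s3=(.5465,-.4266),s4=(.4408,-.1505),s5=(.462,-.2569),s6=(.450,-.3594))
for k,v in sp.items():
    o=[k]
    for c in('top','side'):
        u=w2px(c,[*v,.035])[0].round().astype(int);r=9
        t=A[c][u[1]-r:u[1]+r,u[0]-r:u[0]+r];s=B[c][u[1]-25:u[1]+25,u[0]-25:u[0]+25]
        m=cv2.matchTemplate(s,t,cv2.TM_CCOEFF_NORMED);_,q,_,l=cv2.minMaxLoc(m)
        o+=[c,(l[0]+r-25,l[1]+r-25),round(q,2)]
    print(o)
E
python3 chk.py 11
```

```text
[ 0.66208128 -0.03524148  0.07728722]
['s2', 'top', (-3, -12), 0.57, 'side', (-5, -16), 0.65]
['s3', 'top', (0, -15), 0.76, 'side', (-13, -5), 0.57]
['s4', 'top', (0, 0), 1.0, 'side', (0, 0), 0.97]
['s5', 'top', (0, 0), 0.99, 'side', (0, 0), 0.97]
['s6', 'top', (-6, -2), 0.57, 'side', (-5, 16), 0.5]
```

>>> jog_arm(motion="-3.3 -1.75 0 0 0 0; -6.6 -3.5 0 0 0 0; -9.9 -5.25 0 0 0 0; -13.2 -7 0 0 0 0; -16.5 -8.75 0 0 0 0", grip=8.5)

```text
t: 34.33
tool_pos: [0.4922, -0.1224, 0.0723]
eef_rot: [-3.139, -0.001, 1.463]
force: [0.8, -1.0, 1.1]
width: 0.0851
grasp_force: 0.0
```

>>> jog_arm(motion="-2.8 -1.4 0 0 0 0; -5.4 -2.8 0 0 0 0; -5.4 -2.8 0 0 0 0; -5.4 -2.8 -1 0 0 0; -5.4 -2.8 -3 0 0 0")

```text
t: 34.75
tool_pos: [0.443, -0.1515, 0.045]
eef_rot: [3.137, 0.002, 1.462]
force: [0.5, -0.1, 0.5]
width: 0.0849
grasp_force: 0.0
```

>>> jog_arm(motion="0 0 -2 0 0 0; 0 0 -4 0 0 0; 0 0 -5.5 0 0 0; 0 0 -6.2 0 0 0; 0 0 -6.2 0 0 0")

```text
t: 35.17
tool_pos: [0.4393, -0.1488, -0.0208]
eef_rot: [-3.137, -0.002, 1.464]
force: [0.9, -0.3, 0.4]
width: 0.0851
grasp_force: 0.0
```

>>> jog_arm(motion="0 0 0 0 0 0; 0 0 0 0 0 0; 0 0 0 0 0 0; 0 0 0 0 0 0; 0 0 0 0 0 0", grip=4.4)

```text
t: 35.58
tool_pos: [0.4421, -0.151, -0.0168]
eef_rot: [3.139, 0.001, 1.463]
force: [0.5, 0.2, 4.2]
width: 0.0497
grasp_force: 41.4
```

>>> jog_arm(motion="0 0 0 0 0 0; 0 0 0 0 0 0; 0 0 0 0 0 0; 0 0 0 0 0 0; 0 0 0 0 0 0")

```text
t: 36.0
tool_pos: [0.4421, -0.151, -0.0168]
eef_rot: [3.139, 0.001, 1.463]
force: [0.6, 0.2, 6.1]
width: 0.0498
grasp_force: 41.7
```

```bash
python3 chk.py 12
```

```text
[ 0.44218977 -0.15099409 -0.01682147]
['s2', 'top', (0, 0), 1.0, 'side', (0, 0), 0.99]
['s3', 'top', (0, 0), 0.99, 'side', (0, 0), 0.99]
['s4', 'top', (16, 5), 0.45, 'side', (8, -5), 0.36]
['s5', 'top', (-13, 7), 0.42, 'side', (-7, -3), 0.49]
['s6', 'top', (0, 0), 0.99, 'side', (-2, 4), 0.62]
```

>>> jog_arm(motion="0 0 1 0 0 0; 0 0 3 0 0 0; 0 0 6 0 0 0; 0 0 8 0 0 0; 0 0 8 0 0 0")

```text
t: 36.52
tool_pos: [0.4439, -0.1521, 0.0669]
eef_rot: [3.134, 0.003, 1.463]
force: [1.3, -1.1, -0.7]
width: 0.0498
grasp_force: 41.3
```

>>> jog_arm(motion="2.8 2.5 0 0 0 0; 5.6 5 0 0 0 0; 8.4 7.5 0 0 0 0; 11.2 10 0 0 0 0; 13.7 12.4 0 0 0 0")

```text
t: 36.93
tool_pos: [0.5785, -0.0249, 0.0614]
eef_rot: [-3.141, -0.0, 1.463]
force: [-0.3, -1.3, -0.1]
width: 0.0499
grasp_force: 41.3
```

>>> jog_arm(motion="0 0 -2 0 0 0; 0 0 -3.5 0 0 0; 0 0 -4.3 0 0 0; 0 0 -4.5 0 0 0; 0 0 -4.5 0 0 0")

```text
t: 37.35
tool_pos: [0.5766, -0.0265, 0.0158]
eef_rot: [-3.139, -0.0, 1.462]
force: [0.6, 0.6, 0.3]
width: 0.0496
grasp_force: 41.5
```

>>> jog_arm(motion="0 0 -0.3 0 0 0; 0 0 -0.6 0 0 0; 0 0 -0.9 0 0 0; 0 0 -1 0 0 0; 0 0 -1 0 0 0")

```text
t: 37.77
tool_pos: [0.5777, -0.0265, 0.0068]
eef_rot: [-3.141, -0.0, 1.462]
force: [-0.6, -0.3, -1.1]
width: 0.0499
grasp_force: 41.5
```

>>> jog_arm(motion="0 0 -0.1 0 0 0; 0 0 -0.2 0 0 0; 0 0 -0.3 0 0 0; 0 0 -0.4 0 0 0; 0 0 -0.4 0 0 0")

```text
t: 38.18
tool_pos: [0.5777, -0.0263, 0.0026]
eef_rot: [-3.141, -0.0, 1.463]
force: [0.6, -1.2, -0.6]
width: 0.0497
grasp_force: 41.5
```

>>> jog_arm(motion="0 0 -0.1 0 0 0; 0 0 -0.2 0 0 0; 0 0 -0.2 0 0 0; 0 0 -0.2 0 0 0; 0 0 -0.2 0 0 0")

```text
t: 38.6
tool_pos: [0.578, -0.0264, 0.0012]
eef_rot: [3.141, 0.0, 1.463]
force: [-0.7, 0.5, 2.7]
width: 0.0496
grasp_force: 41.6
```

>>> jog_arm(motion="0 0 0 0 0 0; 0 0 0 0 0 0; 0 0 0 0 0 0; 0 0 0 0 0 0; 0 0 0 0 0 0", grip=6.3)

```text
t: 39.02
tool_pos: [0.5778, -0.0264, 0.0008]
eef_rot: [-3.141, -0.0, 1.463]
force: [-0.2, -1.1, 0.7]
width: 0.0631
grasp_force: 0.0
```

>>> jog_arm(motion="0 0 1 0 0 0; 0 0 3 0 0 0; 0 0 5 0 0 0; 0 0 7 0 0 0; 0 0 7.3 0 0 0")

```text
t: 39.43
tool_pos: [0.5809, -0.0269, 0.0788]
eef_rot: [3.135, 0.001, 1.463]
force: [0.9, 0.7, 0.0]
width: 0.0636
grasp_force: 0.0
```

>>> jog_arm(motion="-1.6 -3.2 0 0 0 0.084; -3.2 -6.4 0 0 0 0.168; -4.8 -9.6 0 0 0 0.252; -6.4 -12.8 0 0 0 0.336; -8 -16 0 0 0 0.42", grip=8.5)

```text
t: 39.85
tool_pos: [0.4968, -0.1874, 0.0739]
eef_rot: [3.142, 0.0, 1.888]
force: [1.2, -0.1, 0.6]
width: 0.0847
grasp_force: 0.0
```

>>> jog_arm(motion="-1.8 -3.5 0 0 0 0; -3.6 -7 0 0 0 0; -3.6 -7 0 0 0 0; -3.6 -7 0 0 0 0; -3.6 -7 0 0 0 0")

```text
t: 40.27
tool_pos: [0.4617, -0.2561, 0.0737]
eef_rot: [3.141, -0.001, 1.882]
force: [-0.1, -0.1, 0.0]
width: 0.0849
grasp_force: 0.0
```

```bash
python3 chk.py 13; python3 - <<'E'
from h import *
im=cv2.imread('pics/raw_top1.png');u=w2px('top',[.462,-.2569,.05])[0].astype(int)
# yaw estimate of s5 from first picture by dominant gradient of rectified patch
c=np.array([.462,-.2569]);X,Y=np.meshgrid(np.arange(-45,46)/1e3,np.arange(-45,46)/1e3)
for cam,f in(('side','pics/raw_side1.png'),('side','pics/raw_s12.png')):
    g=cv2.imread(f);p=w2px(cam,np.c_[c[0]+X.ravel(),c[1]+Y.ravel(),np.full(X.size,.05)]).reshape(91,91,2).astype(np.float32)
    r=cv2.remap(g,p[...,0],p[...,1],1);cv2.imwrite('pics/rect_'+cam+'.png',r)
E
```

```text
[ 0.46225418 -0.25515674  0.07370781]
['s2', 'top', (-6, -13), 0.71, 'side', (0, 0), 0.99]
['s3', 'top', (0, 0), 0.79, 'side', (-7, -13), 0.63]
['s4', 'top', (-1, 9), 0.66, 'side', (16, 8), 0.3]
['s5', 'top', (-12, -13), 0.56, 'side', (0, 0), 0.96]
['s6', 'top', (3, 1), 0.53, 'side', (0, -2), 0.55]
```

>>> jog_arm(motion="0 0 -2 0 0 0; 0 0 -4 0 0 0; 0 0 -6 0 0 0; 0 0 -8 0 0 0; 0 0 -9.2 0 0 0")

```text
t: 40.78
tool_pos: [0.4614, -0.254, -0.0203]
eef_rot: [-3.14, -0.003, 1.885]
force: [-0.1, 0.8, 0.6]
width: 0.0849
grasp_force: 0.0
```

>>> jog_arm(motion="0 0 0 0 0 0; 0 0 0 0 0 0; 0 0 0 0 0 0; 0 0 0 0 0 0; 0 0 0 0 0 0", grip=4.4)

```text
t: 41.2
tool_pos: [0.4629, -0.257, -0.0167]
eef_rot: [3.14, 0.002, 1.883]
force: [-0.0, -0.4, -1.1]
width: 0.0501
grasp_force: 40.8
```

>>> jog_arm(motion="0 0 0 0 0 0; 0 0 0 0 0 0; 0 0 0 0 0 0; 0 0 0 0 0 0; 0 0 0 0 0 0")

```text
t: 41.62
tool_pos: [0.4629, -0.257, -0.0168]
eef_rot: [3.14, 0.002, 1.883]
force: [-0.2, 1.5, 5.5]
width: 0.05
grasp_force: 41.6
```

>>> jog_arm(motion="0 0 1 0 0 0; 0 0 3 0 0 0; 0 0 6 0 0 0; 0 0 9 0 0 0; 0 0 9.5 0 0 0")

```text
t: 42.03
tool_pos: [0.4646, -0.2586, 0.0828]
eef_rot: [3.137, 0.007, 1.883]
force: [0.8, -1.5, 0.9]
width: 0.0501
grasp_force: 41.0
```

>>> jog_arm(motion="2 2.8 0 0 0 -0.084; 4 5.6 0 0 0 -0.168; 6 8.4 0 0 0 -0.252; 8 11.2 0 0 0 -0.336; 10 14 0 0 0 -0.42")

```text
t: 42.45
tool_pos: [0.562, -0.115, 0.0767]
eef_rot: [-3.141, 0.0, 1.458]
force: [0.8, -0.5, -0.7]
width: 0.0501
grasp_force: 41.2
```

>>> jog_arm(motion="2 2.8 0 0 0 0; 4 5.6 0 0 0 0; 6 8.4 0 0 0 0; 8 11.2 0 0 0 0; 10.3 13.7 0 0 0 0")

```text
t: 42.87
tool_pos: [0.6646, 0.0226, 0.0764]
eef_rot: [-3.14, -0.0, 1.463]
force: [0.6, -0.3, 0.0]
width: 0.0501
grasp_force: 41.2
```

>>> jog_arm(motion="0 0 -2 0 0 0; 0 0 -4 0 0 0; 0 0 -5.5 0 0 0; 0 0 -6 0 0 0; 0 0 -6 0 0 0")

```text
t: 43.28
tool_pos: [0.6625, 0.0204, 0.0143]
eef_rot: [-3.137, 0.0, 1.462]
force: [-0.1, -0.7, -1.0]
width: 0.0501
grasp_force: 41.2
```

>>> jog_arm(motion="0 0 -0.3 0 0 0; 0 0 -0.6 0 0 0; 0 0 -0.9 0 0 0; 0 0 -1 0 0 0; 0 0 -1 0 0 0")

```text
t: 43.7
tool_pos: [0.665, 0.0204, 0.0071]
eef_rot: [3.141, -0.0, 1.463]
force: [-0.8, 1.7, -1.3]
width: 0.0502
grasp_force: 41.2
```

>>> jog_arm(motion="0.1 0 -0.3 0 0 0; 0.1 0 -0.6 0 0 0; 0.1 0 -0.9 0 0 0; 0.1 0 -1 0 0 0; 0.1 0 -1 0 0 0")

```text
t: 44.12
tool_pos: [0.6653, 0.0207, -0.0038]
eef_rot: [-3.14, 0.0, 1.463]
force: [0.1, -0.8, -0.4]
width: 0.0503
grasp_force: 41.2
```

>>> jog_arm(motion="0 0 -0.1 0 0 0; 0 0 -0.2 0 0 0; 0 0 -0.3 0 0 0; 0 0 -0.3 0 0 0; 0 0 -0.3 0 0 0")

```text
t: 44.53
tool_pos: [0.6661, 0.0207, -0.0048]
eef_rot: [3.141, 0.0, 1.463]
force: [-3.1, 0.0, 5.9]
width: 0.0497
grasp_force: 41.7
```

>>> jog_arm(motion="0 0 0 0 0 0; 0 0 0 0 0 0; 0 0 0 0 0 0; 0 0 0 0 0 0; 0 0 0 0 0 0", grip=6.3)

```text
t: 44.95
tool_pos: [0.6658, 0.0207, -0.0063]
eef_rot: [-3.141, -0.0, 1.463]
force: [0.8, 0.4, -0.1]
width: 0.0627
grasp_force: 0.0
```

>>> jog_arm(motion="0 0 1 0 0 0; 0 0 3 0 0 0; 0 0 5 0 0 0; 0 0 7 0 0 0; 0 0 8 0 0 0")

```text
t: 45.37
tool_pos: [0.6677, 0.0205, 0.0778]
eef_rot: [3.137, -0.0, 1.463]
force: [0.9, 0.0, 0.5]
width: 0.0632
grasp_force: 0.0
```

>>> jog_arm(motion="-3.3 -2.4 0 0 0 0; -6.6 -4.8 0 0 0 0; -9.9 -7.2 0 0 0 0; -13.2 -9.6 0 0 0 0; -16.5 -12 0 0 0 0", grip=8.5)

```text
t: 45.78
tool_pos: [0.4992, -0.1, 0.0739]
eef_rot: [3.141, 0.0, 1.463]
force: [0.1, -1.3, -0.1]
width: 0.0847
grasp_force: 0.0
```

```bash
python3 chk.py 14
```

```text
[ 0.49564604 -0.10127735  0.07269399]
['s2', 'top', (0, 0), 1.0, 'side', (-12, -12), 0.64]
['s3', 'top', (0, 0), 0.99, 'side', (-10, -14), 0.62]
['s4', 'top', (-16, 16), 0.69, 'side', (12, -9), 0.35]
['s5', 'top', (-2, 9), 0.49, 'side', (-4, 1), 0.33]
['s6', 'top', (1, 0), 0.6, 'side', (-11, -15), 0.52]
```

>>> jog_arm(motion="-2 -1 1 0 0 0.05; -4 -2 2 0 0 0.1; -6 -3 3 0 0 0.15; -8 -4 4 0 0 0.2; -8 -5 5 0 0 0.25")

```text
t: 46.3
tool_pos: [0.4183, -0.1491, 0.124]
eef_rot: [-3.14, -0.001, 1.715]
force: [0.1, 0.1, 0.0]
width: 0.0846
grasp_force: 0.0
```

```bash
python3 chk.py 15; python3 - <<'E'
from h import *
print([w2px('top',[.45,-.3594,.047])[0].round()])
b=cv2.imread('pics/raw_t15.png');a=cv2.imread('pics/raw_top1.png')
print(b[200:228:3,318:352:3,1]);print(a[200:228:3,318:352:3,1])
E
```

```text
[ 0.42233315 -0.15108034  0.12623349]
['s2', 'top', (0, 0), 1.0, 'side', (0, 0), 0.99]
['s3', 'top', (0, 0), 0.99, 'side', (0, 0), 0.99]
['s4', 'top', (-16, -16), 0.55, 'side', (16, -7), 0.33]
['s5', 'top', (-12, 15), 0.4, 'side', (-15, -12), 0.39]
['s6', 'top', (0, 0), 0.85, 'side', (11, -2), 0.4]
[array([335., 214.])]
[[153 154 153 154 155 156 154 158 156 154 157 154]
 [157 156 158 157 158 158 159 155 156 156 159 157]
 [156 159 157 155 153 158 136 149 160 164 163 162]
 [156 158 119 136 137 138 137 139  92 131 157 160]
 [155 155 129 146 137 138 140 138 118  97  97 114]
 [160 160 149 119 133 133 130 127 115  94  96  97]
 [159 155 151 124 134 132 132 133 126  93  95  92]
 [162 160 160  69  84 112 115 112  93  98  98  95]
 [158 158 160 159  96  96  96  97  97  99  98  97]
 [ 90  88  88  91  88  90  88  88  89 102 148 145]]
[[140 140 139 142 142 142 142 143 143 144 144 143]
 [142 142 143 145 143 145 144 143 144 141 143 142]
 [127 146 144 141 139 145 126 137 147 149 151 150]
 [ 85 142 109 125 128 126 126 127  85 119 145 145]
 [ 86 108 117 133 125 125 126 127 106  90  89 105]
 [ 88  87 137 109 122 122 118 117 104  86  87  88]
 [ 86  86 103 113 122 118 122 122 116  88  85  85]
 [ 86  93 126 104 126 110 105 103  85  87  87  88]
 [147 149 147 146 123  91  90  88  89  89  88  89]
 [137 137 136 136 135 136 136 117 115 124 134 136]]
```

>>> jog_arm(motion="0.5 -4.1 0 0 0 0; 1 -8.2 -1 0 0 0; 1.5 -12.3 -2 0 0 0; 2 -16.4 -3 0 0 0; 2.4 -20 -4 0 0 0")

```text
t: 46.82
tool_pos: [0.446, -0.3509, 0.083]
eef_rot: [3.141, 0.0, 1.711]
force: [0.9, 0.4, -0.0]
width: 0.0851
grasp_force: 0.0
```

>>> jog_arm(motion="0.4 -0.9 -1 0 0 0; 0.4 -0.9 -1 0 0 0; 0.4 -0.9 -2 0 0 0; 0.4 -0.9 -3.5 0 0 0; 0.4 -0.9 -5 0 0 0")

```text
t: 47.23
tool_pos: [0.4497, -0.3569, 0.0336]
eef_rot: [3.141, 0.0, 1.713]
force: [0.6, -0.6, 0.2]
width: 0.0851
grasp_force: 0.0
```

>>> jog_arm(motion="0 0 -1.5 0 0 0; 0 0 -3 0 0 0; 0 0 -4.5 0 0 0; 0 0 -5.2 0 0 0; 0 0 -5.2 0 0 0")

```text
t: 47.65
tool_pos: [0.448, -0.3555, -0.0201]
eef_rot: [-3.139, -0.003, 1.714]
force: [-0.6, -0.5, -0.3]
width: 0.085
grasp_force: 0.0
```

>>> jog_arm(motion="0 0 0 0 0 0; 0 0 0 0 0 0; 0 0 0 0 0 0; 0 0 0 0 0 0; 0 0 0 0 0 0", grip=4.4)

```text
t: 48.07
tool_pos: [0.4498, -0.3592, -0.0167]
eef_rot: [3.14, 0.002, 1.713]
force: [0.3, 1.1, 5.4]
width: 0.0498
grasp_force: 43.2
```

>>> jog_arm(motion="0 0 0 0 0 0; 0 0 0 0 0 0; 0 0 0 0 0 0; 0 0 0 0 0 0; 0 0 0 0 0 0")

```text
t: 48.48
tool_pos: [0.4498, -0.3592, -0.0167]
eef_rot: [3.14, 0.002, 1.713]
force: [0.9, 1.7, 7.0]
width: 0.0494
grasp_force: 43.2
```

>>> jog_arm(motion="0 0 1 0 0 0; 0 0 3 0 0 0; 0 0 6 0 0 0; 0 0 9 0 0 0; 0 0 9.5 0 0 0")

```text
t: 48.9
tool_pos: [0.4513, -0.3611, 0.0831]
eef_rot: [3.137, 0.007, 1.713]
force: [1.3, -1.1, 0.4]
width: 0.0493
grasp_force: 42.6
```

>>> jog_arm(motion="1.3 3.8 0 0 0 -0.05; 2.6 7.6 0 0 0 -0.1; 3.9 11.4 0 0 0 -0.15; 5.2 15.2 0 0 0 -0.2; 6.5 19 0 0 0 -0.25")

```text
t: 49.32
tool_pos: [0.5135, -0.1666, 0.0767]
eef_rot: [-3.141, -0.0, 1.459]
force: [1.0, 0.3, -1.1]
width: 0.0496
grasp_force: 42.4
```

>>> jog_arm(motion="1.3 3.8 0 0 0 0; 2.6 7.6 0 0 0 0; 3.9 11.4 0 0 0 0; 5.2 15.2 0 0 0 0; 6.5 19 0 0 0 0")

```text
t: 49.73
tool_pos: [0.5787, 0.0235, 0.0767]
eef_rot: [-3.141, 0.0, 1.463]
force: [0.7, -0.7, -0.9]
width: 0.0495
grasp_force: 42.4
```

>>> jog_arm(motion="0.5 0.8 -1 0 0 0; 0.5 0.8 -3 0 0 0; 0.5 0.8 -4.5 0 0 0; 0.5 0.8 -5.5 0 0 0; 0.5 0.8 -5.5 0 0 0")

```text
t: 50.15
tool_pos: [0.5811, 0.0296, 0.0187]
eef_rot: [-3.136, 0.0, 1.463]
force: [-1.0, -0.3, -1.6]
width: 0.0497
grasp_force: 42.5
```

>>> jog_arm(motion="0 0 -0.3 0 0 0; 0 0 -0.6 0 0 0; 0 0 -0.9 0 0 0; 0 0 -1 0 0 0; 0 0 -1 0 0 0")

```text
t: 50.57
tool_pos: [0.584, 0.0294, 0.0121]
eef_rot: [3.141, -0.0, 1.463]
force: [-0.6, 0.3, -0.9]
width: 0.0492
grasp_force: 42.5
```

>>> jog_arm(motion="0.1 0 -0.3 0 0 0; 0.1 0 -0.6 0 0 0; 0.1 0 -0.8 0 0 0; 0.1 0 -0.9 0 0 0; 0.1 0 -0.9 0 0 0")

```text
t: 50.98
tool_pos: [0.5845, 0.0297, 0.0024]
eef_rot: [-3.141, -0.0, 1.463]
force: [-0.0, -0.3, -1.3]
width: 0.0493
grasp_force: 42.5
```

>>> jog_arm(motion="0 0 -0.1 0 0 0; 0 0 -0.2 0 0 0; 0 0 -0.25 0 0 0; 0 0 -0.25 0 0 0; 0 0 -0.25 0 0 0")

```text
t: 51.4
tool_pos: [0.585, 0.0297, 0.0014]
eef_rot: [3.141, 0.0, 1.463]
force: [-3.5, 0.4, 6.6]
width: 0.0494
grasp_force: 43.2
```

>>> jog_arm(motion="0 0 0 0 0 0; 0 0 0 0 0 0; 0 0 0 0 0 0; 0 0 0 0 0 0; 0 0 0 0 0 0", grip=6.3)

```text
t: 51.82
tool_pos: [0.5848, 0.0296, 0.0003]
eef_rot: [-3.142, -0.0, 1.463]
force: [-0.4, -0.6, -0.0]
width: 0.063
grasp_force: 0.0
```

>>> jog_arm(motion="0 0 1 0 0 0; 0 0 3 0 0 0; 0 0 5 0 0 0; 0 0 7 0 0 0; 0 0 9 0 0 0")

```text
t: 52.23
tool_pos: [0.5849, 0.0296, 0.0921]
eef_rot: [3.141, -0.0, 1.463]
force: [0.3, -0.3, -0.2]
width: 0.0628
grasp_force: 0.0
```

>>> jog_arm(motion="-1 -3.8 0 0 0 0.08; -2 -7.6 0 0 0 0.16; -3 -11.4 0 0 0 0.24; -4 -15.2 0 0 0 0.32; -5 -19 0 0 0 0.38", grip=8.5)

```text
t: 52.65
tool_pos: [0.5344, -0.1619, 0.0915]
eef_rot: [3.141, 0.001, 1.847]
force: [0.5, 0.0, -0.9]
width: 0.085
grasp_force: 0.0
```

```bash
python3 chk.py 16
```

```text
[ 0.53386478 -0.16573806  0.09151503]
['s2', 'top', (4, -1), 0.56, 'side', (1, 1), 0.47]
['s3', 'top', (0, 0), 0.99, 'side', (-7, -15), 0.34]
['s4', 'top', (8, 0), 0.65, 'side', (15, -11), 0.33]
['s5', 'top', (13, -2), 0.51, 'side', (-5, 8), 0.3]
['s6', 'top', (16, -6), 0.45, 'side', (8, -13), 0.34]
```

>>> jog_arm(motion="0.9 -3.9 0 0 0 0; 1.8 -7.8 0 0 0 0; 2.7 -11.7 0 0 0 0; 3.6 -15.6 0 0 0 0; 3.6 -15.6 0 0 0 0")

```text
t: 53.17
tool_pos: [0.5719, -0.3229, 0.0911]
eef_rot: [3.141, 0.004, 1.838]
force: [0.3, -0.0, 0.1]
width: 0.085
grasp_force: 0.0
```

```bash
python3 chk.py 17|head -3; python3 - <<'E'
from h import *
print(w2px('side',[.5713,-.3172,.035]))
a=cv2.imread('pics/raw_side1.png');b=cv2.imread('pics/raw_s17.png')
o=np.hstack([cv2.resize(i[140:190,225:275],(300,300),interpolation=2) for i in(a,b)]);cv2.imwrite('pics/q.png',o)
print(a[152:176:3,243:268:3,1]);print(b[152:176:3,243:268:3,1])
E
```

```text
[ 0.5709625  -0.31719379  0.09035054]
['s2', 'top', (-12, -11), 0.65, 'side', (0, 0), 0.99]
['s3', 'top', (-1, 0), 0.44, 'side', (0, 0), 0.56]
[[254.58406386 162.10032877]]
[[125 132 120 131 131 115 125 126 118]
 [127 132 120 130 129 121 120 126 124]
 [111 117 119 116 111 110 118 126 112]
 [ 97  84 116 116 115 113 107  91 127]
 [108 106 125 115 130 116 109  77 128]
 [127 107 113 114 106 111 108  79  96]
 [127 125 112 109 109 107 107  78 129]
 [127 126 109 113 118 112 119 124 126]]
[[133 139 129 139 138 122 129 132 125]
 [133 139 126 136 136 129 129 133 131]
 [117 125 125 122 117 118 126 134 119]
 [103  92 124 122 122 118 115  97 135]
 [117 113 134 124 137 124 115  81 135]
 [132 114 119 119 112 116 114  83 102]
 [132 131 118 115 117 115 112  83 135]
 [132 134 116 115 114 112 126 133 133]]
```

s2 is in place. I'll descend from .0908 to -.018 and grip.

>>> jog_arm(motion="0 0 -2 0 0 0; 0 0 -4 0 0 0; 0 0 -5.5 0 0 0; 0 0 -7 0 0 0; 0 0 -8.5 0 0 0")

```text
t: 53.68
tool_pos: [0.571, -0.3151, 0.0045]
eef_rot: [3.142, -0.0, 1.844]
force: [-0.9, -0.3, -0.3]
width: 0.085
grasp_force: 0.0
```

>>> jog_arm(motion="0 0 -1.2 0 0 0; 0 0 -2.2 0 0 0; 0 0 -2.4 0 0 0; 0 0 -2.4 0 0 0; 0 0 -2.4 0 0 0")

```text
t: 54.1
tool_pos: [0.5713, -0.3167, -0.0181]
eef_rot: [3.141, 0.001, 1.843]
force: [-1.1, 0.5, -0.6]
width: 0.0849
grasp_force: 0.0
```

>>> jog_arm(motion="0 0 0 0 0 0; 0 0 0 0 0 0; 0 0 0 0 0 0; 0 0 0 0 0 0; 0 0 0 0 0 0", grip=4.4)

```text
t: 54.52
tool_pos: [0.5717, -0.3171, -0.0173]
eef_rot: [3.14, 0.002, 1.843]
force: [-0.1, -0.4, 4.3]
width: 0.0499
grasp_force: 41.7
```

>>> jog_arm(motion="0 0 0 0 0 0; 0 0 0 0 0 0; 0 0 0 0 0 0; 0 0 0 0 0 0; 0 0 0 0 0 0")

```text
t: 54.93
tool_pos: [0.5717, -0.317, -0.0174]
eef_rot: [3.14, 0.002, 1.843]
force: [0.1, 0.1, 6.2]
width: 0.0497
grasp_force: 41.7
```

>>> jog_arm(motion="0 0 1 0 0 0; 0 0 3.5 0 0 0; 0 0 7 0 0 0; 0 0 10 0 0 0; 0 0 10.5 0 0 0")

```text
t: 55.35
tool_pos: [0.5739, -0.3185, 0.0935]
eef_rot: [3.136, 0.007, 1.843]
force: [0.8, -1.6, 0.8]
width: 0.0498
grasp_force: 41.3
```

>>> jog_arm(motion="0.2 4 0 0 0 -0.076; 0.4 8 0 0 0 -0.152; 0.6 12 0 0 0 -0.228; 0.8 16 0 0 0 -0.304; 1 20 0 0 0 -0.38")

```text
t: 55.77
tool_pos: [0.5799, -0.1145, 0.086]
eef_rot: [-3.14, -0.0, 1.458]
force: [0.9, 0.2, -0.1]
width: 0.0496
grasp_force: 41.4
```

>>> jog_arm(motion="0.2 4 0 0 0 0; 0.4 8 0 0 0 0; 0.6 12 0 0 0 0; 0.8 16 0 0 0 0; 1 20 0 0 0 0")

```text
t: 56.18
tool_pos: [0.5899, 0.0856, 0.086]
eef_rot: [-3.14, 0.0, 1.463]
force: [0.6, -0.2, -0.8]
width: 0.0494
grasp_force: 41.4
```

>>> jog_arm(motion="0 0.2 0 0 0 0; 0 0.2 0 0 0 0; 0 0.2 -2 0 0 0; 0 0.2 -4 0 0 0; 0 0.2 -4.5 0 0 0")

```text
t: 56.6
tool_pos: [0.5881, 0.0843, 0.0379]
eef_rot: [-3.136, 0.001, 1.462]
force: [-0.9, -0.3, -1.5]
width: 0.0497
grasp_force: 41.3
```

>>> jog_arm(motion="0 0 -1 0 0 0; 0 0 -2 0 0 0; 0 0 -2.6 0 0 0; 0 0 -2.8 0 0 0; 0 0 -2.8 0 0 0")

```text
t: 57.02
tool_pos: [0.5906, 0.0853, 0.0129]
eef_rot: [-3.141, 0.0, 1.462]
force: [0.8, 0.5, -0.5]
width: 0.0497
grasp_force: 41.3
```

>>> jog_arm(motion="0 0 -0.3 0 0 0; 0 0 -0.6 0 0 0; 0 0 -0.9 0 0 0; 0 0 -1 0 0 0; 0 0 -1 0 0 0")

```text
t: 57.43
tool_pos: [0.5906, 0.0857, 0.0031]
eef_rot: [-3.141, 0.0, 1.463]
force: [0.7, 0.2, -0.3]
width: 0.05
grasp_force: 41.3
```

>>> jog_arm(motion="0 0 -0.1 0 0 0; 0 0 -0.2 0 0 0; 0 0 -0.25 0 0 0; 0 0 -0.25 0 0 0; 0 0 -0.25 0 0 0")

```text
t: 57.85
tool_pos: [0.5909, 0.0856, 0.0009]
eef_rot: [-3.142, -0.0, 1.463]
force: [-0.2, -2.1, -1.0]
width: 0.0499
grasp_force: 41.3
```

>>> jog_arm(motion="0 0 -0.05 0 0 0; 0 0 -0.05 0 0 0; 0 0 -0.05 0 0 0; 0 0 -0.05 0 0 0; 0 0 -0.05 0 0 0", grip=6.3)

```text
t: 58.27
tool_pos: [0.5909, 0.0856, 0.0005]
eef_rot: [3.141, -0.0, 1.463]
force: [-0.3, -0.9, -1.0]
width: 0.063
grasp_force: 0.0
```

>>> jog_arm(motion="0 0 1 0 0 0; 0 0 3 0 0 0; 0 0 5 0 0 0; 0 0 7 0 0 0; 0 0 9 0 0 0")

```text
t: 58.68
tool_pos: [0.5909, 0.0856, 0.0921]
eef_rot: [3.141, -0.0, 1.463]
force: [-0.1, -0.5, 0.0]
width: 0.0631
grasp_force: 0.0
```

>>> jog_arm(motion="-0.4 -4 0 0 0 0; -0.8 -8 0 0 0 0.03; -1.2 -12 0 0 0 0.06; -1.6 -16 0 0 0 0.1; -2 -20 0 0 0 0.15")

```text
t: 59.1
tool_pos: [0.5707, -0.116, 0.0916]
eef_rot: [3.14, 0.001, 1.615]
force: [0.8, 0.3, 0.7]
width: 0.0628
grasp_force: 0.0
```

```bash
python3 chk.py 18|head -3
```

```text
[ 0.57067333 -0.12023048  0.0917024 ]
['s2', 'top', (-12, -4), 0.64, 'side', (-7, 12), 0.39]
['s3', 'top', (0, 0), 0.99, 'side', (-10, 16), 0.36]
```

>>> jog_arm(motion="-0.4 -4 0 0 0 0; -0.8 -8 0 0 0 0; -1.2 -12 0 0 0 0; -1.6 -16 0 0 0 0; -2 -20 0 0 0 0", grip=8.5)

```text
t: 59.62
tool_pos: [0.5509, -0.3156, 0.0913]
eef_rot: [3.141, 0.0, 1.613]
force: [0.6, -0.2, 0.4]
width: 0.0852
grasp_force: 0.0
```

>>> jog_arm(motion="-0.2 -4 0 0 0 0; -0.4 -8 0 0 0 0; -0.5 -11.2 0 0 0 0; -0.5 -11.2 0 0 0 0; -0.5 -11.2 -1 0 0 0")

```text
t: 60.03
tool_pos: [0.5469, -0.4291, 0.083]
eef_rot: [3.138, 0.003, 1.61]
force: [-0.1, -1.0, 0.7]
width: 0.0852
grasp_force: 0.0
```

```bash
python3 chk.py 19|head -3
```

```text
[ 0.54511386 -0.42435878  0.07828655]
['s2', 'top', (14, 16), 0.6, 'side', (-5, -16), 0.56]
['s3', 'top', (-3, -11), 0.48, 'side', (0, 0), 0.83]
```

>>> jog_arm(motion="0 0 -2 0 0 0; 0 0 -4 0 0 0; 0 0 -5.5 0 0 0; 0 0 -7 0 0 0; 0 0 -8 0 0 0")

```text
t: 60.55
tool_pos: [0.5454, -0.4243, -0.0019]
eef_rot: [-3.14, -0.002, 1.614]
force: [0.4, -0.0, -0.7]
width: 0.0848
grasp_force: 0.0
```

>>> jog_arm(motion="0 0 -1 0 0 0; 0 0 -1.8 0 0 0; 0 0 -1.8 0 0 0; 0 0 -1.8 0 0 0; 0 0 -1.8 0 0 0")

```text
t: 60.97
tool_pos: [0.5464, -0.427, -0.0167]
eef_rot: [3.141, 0.001, 1.613]
force: [-0.9, -0.6, 0.5]
width: 0.0851
grasp_force: 0.0
```

>>> jog_arm(motion="0 0 0 0 0 0; 0 0 0 0 0 0; 0 0 0 0 0 0; 0 0 0 0 0 0; 0 0 0 0 0 0", grip=4.4)

```text
t: 61.38
tool_pos: [0.5464, -0.427, -0.0165]
eef_rot: [3.14, 0.001, 1.613]
force: [0.3, -0.2, 4.2]
width: 0.05
grasp_force: 41.6
```

>>> jog_arm(motion="0 0 0 0 0 0; 0 0 0 0 0 0; 0 0 0 0 0 0; 0 0 0 0 0 0; 0 0 0 0 0 0")

```text
t: 61.8
tool_pos: [0.5464, -0.427, -0.0166]
eef_rot: [3.141, 0.001, 1.613]
force: [-0.7, 0.6, 5.4]
width: 0.0497
grasp_force: 41.6
```

>>> jog_arm(motion="0 0 1 0 0 0; 0 0 3.5 0 0 0; 0 0 7 0 0 0; 0 0 10 0 0 0; 0 0 10.5 0 0 0")

```text
t: 62.22
tool_pos: [0.5485, -0.4288, 0.0946]
eef_rot: [3.135, 0.007, 1.613]
force: [0.8, -1.3, 0.2]
width: 0.0502
grasp_force: 41.3
```

>>> jog_arm(motion="1 3.85 0 0 0 -0.03; 2 7.7 0 0 0 -0.06; 3 11.55 0 0 0 -0.09; 4 15.4 0 0 0 -0.12; 5 19.25 0 0 0 -0.15")

```text
t: 62.63
tool_pos: [0.5952, -0.2318, 0.0867]
eef_rot: [-3.14, -0.001, 1.461]
force: [0.4, -1.5, -0.9]
width: 0.0499
grasp_force: 41.4
```

>>> jog_arm(motion="1 3.85 0 0 0 0; 2 7.7 0 0 0 0; 3 11.55 0 0 0 0; 4 15.4 0 0 0 0; 5 19.25 0 0 0 0")

```text
t: 63.05
tool_pos: [0.6452, -0.0392, 0.0868]
eef_rot: [-3.14, -0.0, 1.463]
force: [0.2, -0.8, -0.5]
width: 0.0498
grasp_force: 41.3
```

>>> jog_arm(motion="0.9 3.9 0 0 0 0; 1.8 7.8 0 0 0 0; 2.6 11.9 0 0 0 0; 2.6 11.9 0 0 0 0; 2.6 11.9 -2 0 0 0")

```text
t: 63.47
tool_pos: [0.6747, 0.081, 0.0712]
eef_rot: [3.135, -0.001, 1.468]
force: [1.5, -0.3, 0.4]
width: 0.0499
grasp_force: 41.3
```

>>> jog_arm(motion="0 0 -2 0 0 0; 0 0 -4 0 0 0; 0 0 -5 0 0 0; 0 0 -5.5 0 0 0; 0 0 -5.5 0 0 0")

```text
t: 63.88
tool_pos: [0.6704, 0.0774, 0.0106]
eef_rot: [-3.138, 0.0, 1.463]
force: [-1.0, 0.4, -1.5]
width: 0.05
grasp_force: 41.3
```

>>> jog_arm(motion="0 0 -0.3 0 0 0; 0 0 -0.5 0 0 0; 0 0 -0.6 0 0 0; 0 0 -0.6 0 0 0; 0 0 -0.6 0 0 0")

```text
t: 64.3
tool_pos: [0.6723, 0.0776, 0.0071]
eef_rot: [3.141, -0.0, 1.463]
force: [-0.7, -0.5, -2.0]
width: 0.05
grasp_force: 41.3
```

>>> jog_arm(motion="0 0 -0.3 0 0 0; 0 0 -0.6 0 0 0; 0 0 -0.9 0 0 0; 0 0 -1 0 0 0; 0 0 -1 0 0 0")

```text
t: 64.72
tool_pos: [0.6715, 0.0776, -0.0041]
eef_rot: [-3.141, 0.0, 1.463]
force: [0.6, -0.7, -1.0]
width: 0.0497
grasp_force: 41.3
```

>>> jog_arm(motion="0 0 -0.1 0 0 0; 0 0 -0.2 0 0 0; 0 0 -0.25 0 0 0; 0 0 -0.25 0 0 0; 0 0 -0.25 0 0 0")

```text
t: 65.13
tool_pos: [0.6719, 0.0777, -0.0046]
eef_rot: [-3.141, 0.0, 1.463]
force: [-5.8, -0.8, 7.9]
width: 0.0502
grasp_force: 42.1
```

>>> jog_arm(motion="0 0 0 0 0 0; 0 0 0 0 0 0; 0 0 0 0 0 0; 0 0 0 0 0 0; 0 0 0 0 0 0", grip=6.3)

```text
t: 65.55
tool_pos: [0.6718, 0.0776, -0.0063]
eef_rot: [-3.141, 0.0, 1.463]
force: [0.7, -0.4, 0.9]
width: 0.0633
grasp_force: 0.0
```

>>> jog_arm(motion="0 0 1 0 0 0; 0 0 3 0 0 0; 0 0 6 0 0 0; 0 0 9 0 0 0; 0 0 12 0 0 0")

```text
t: 65.97
tool_pos: [0.6716, 0.0776, 0.1157]
eef_rot: [-3.141, 0.0, 1.463]
force: [0.0, 0.0, -0.1]
width: 0.0637
grasp_force: 0.0
```

>>> jog_arm(motion="-4 -0.5 0 0 0 0; -8 -1 0 0 0 0; -12 -1.5 0 0 0 0; -16 -2 0 0 0 0; -20 -2.5 0 0 0 0")

```text
t: 66.38
tool_pos: [0.4701, 0.0525, 0.1143]
eef_rot: [3.141, 0.0, 1.463]
force: [1.0, -0.1, 1.2]
width: 0.0632
grasp_force: 0.0
```

>>> jog_arm(motion="-2 -4 0 0 0 0; -4 -7 0 0 0 0; -5 -10 0 0 0 0; -6 -14 0 0 0 0; -6 -18 0 0 0 0")

```text
t: 66.8
tool_pos: [0.4104, -0.1283, 0.1148]
eef_rot: [3.141, 0.0, 1.464]
force: [1.2, -0.5, 0.3]
width: 0.0626
grasp_force: 0.0
```

```bash
python3 - <<'E'
from h import *
snap('top','t20.png');snap('side','s20.png')
a=cv2.imread('pics/raw_s20.png')[190:290,170:290];t=cv2.imread('pics/raw_t20.png')[115:205,170:270]
o=np.zeros((400,800,3),np.uint8);o[:333,:400]=cv2.resize(a,(400,333),interpolation=2);o[:360,400:]=cv2.resize(t,(400,360),interpolation=2)
cv2.imwrite('pics/fin.png',o)
E
```

```text
(no output)
```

View pics/fin.png

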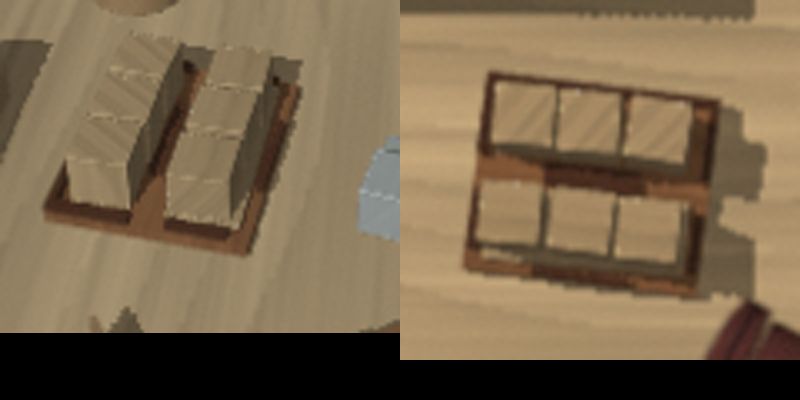

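The last picture shows three upright blocks in each bay: short ones on the shim at top-view (510–650,210–230), tall ones in the narrow bay at (525–660,115–130). Tops look level, and the arm is clear.

```bash
python3 -c "
from rig import *
print(finish_job())"
```

```text
the job is handed in; nothing more can be done
None
```

The job is handed in: the shim was tipped out and lies flat in the wide bay, with the three short spacers upright on it and the three tall ones upright in the narrow bay; the verdict was not shown.

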